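# Fit the blow-off spouts, purge the air line and hang up the job card

## Robot

A 6-joint arm with a two-finger parallel gripper is mounted at the origin on a cart in front of the work surface, level with it; the furniture and walls round the work are solid. World frame = base frame: x ahead of the robot, y to its left, z up, the work surface at z = 0. Lengths are in mm, angles in degrees, forces in N, time in s.
With the tool pointing down it reaches from about 300 to 850 mm from the base axis. Payload 4.2 kg.
Tool frame: the origin (TCP) lies on the centre line of the jaws, within the pads' length; the fingertips stand 14 mm ahead of it and the grasp point (between the pads) lies 5 mm behind it (env.finger_overhang is the z of the fingertips in the tool frame, in mm); z points along the fingers, y is the line along which they close (so a half turn about z gives the same grasp; the last joint's range is limited). The gripper opens to 91 mm and grips with 3 to 60 N. Pads are 32 mm wide; open, the fingers measure 118 mm over their backs; the gripper's body (76 mm by 178 mm) begins 60 mm behind the grasp point.
Start: joints at [-74.886, 18.312, 89.639, -0, 72.044, -1.146], TCP at [161.006, -552.013, 227.976] pointing down, gripper open.
Joint ranges: [-177.97, 177.97], [-48.28, 115.42], [12.27, 149.76], [-77.06, 257.06], [2.81, 150.46], [-146.56, 146.56]. Speed limits (degrees/s): [147.25, 147.25, 180, 180, 180, 180].

## Interface

Orientations are given as [roll, pitch, yaw] about the fixed x, y, z axes, in that order (R = Rz(yaw) Ry(pitch) Rx(roll)).
In Python, from workcell import sensors, viewer, env gives the robot as it stands. The module is installed in compiled form; this text tells all that it offers.
- The arm moves only by the tool step_arm, never from a script. Its argument "plan" is one flat list of numbers, 6 for each row, row after row: the shift along the tool's x, y, z in cm, then the turn, a rotation vector about the tool's x, y, z in rad. In form: [x, y, z, wx, wy, wz, x, y, z, wx, wy, wz, ...]. A call has 1 to 5 rows; each row shifts and turns the commanded pose from where the row before left it, along the tool's axes as they then stand; what a row does not reach is not made up. A row lasts 1/12 s, in which the tool goes at most 41.7 mm and 7.16 degrees, less where a joint would pass 70% of its speed; a pose out of reach is approached as far as the arm can. A call is refused whole if a number of a shift passes 4.17 or a number of a turn 0.125, either way. A call with a gripper value outside its range is refused whole. "hand" is the finger opening in cm, from 0 to 9.12, set as the call begins (left out, the last holds). The fingers move at their own pace and stop on an object; "newtons" is the grip in N (left out, the last holds). Time passes only in rows, so rows that do not move let the fingers close. It gives the time, the measured TCP pose, the force, the opening and the grip force at its end, in the units of the state.
- sensors.state(): the state, without advancing time (a new reading comes with each control period).
- viewer.grab_frame(name): name is "side" or "top"; returns a dict with "img" (400x640x3 uint8, red, green, blue), "fx", "fy", "cx", "cy" (pixels), "k1" (the pictures are not rectified: a ray, as slopes to the right and down, at radius r is drawn at 1 + k1 r^2 times it, then the intrinsics apply), "position" and "attitude" of the camera in the world. Camera axes: x right, y down, z forward; pixel columns grow to the right and rows downward; lengths in mm; the calibration is good to about 2 mm. A picture is of the moment at which its call begins. There is no depth.
- env.job_done(): hands the job in; it is judged then, once.
Trained networks look in a picture, given as the dict that the camera call returned (one of the last four; its "shot" number tells which), for a name from the list of things; names that differ only in an ending like _2 or _b are one class to them, and where a whole thing is asked for, a point or a joint stands for the part that bears it (a point fixed in the world has none). Each returns a list of dicts, best first, with "score" (0 to 1); they miss things now and then, are a little off and sometimes report something else, mostly with a low value. They report only what shows in the picture. A call takes as long as a camera call. They do not tell look-alikes from the thing itself.
- viewer.boxes_of(name, picture): "location" ([column, row] in pixels, amid what is visible of it).
- viewer.pinpoint(name, picture): "location" ([column, row] in pixels: a listed point, or the origin of a listed thing).
The state is a dict: "time_s": time; "qpos": joint angles; "qvel": joint speeds; "effort": joint torques, N m; "ee_pos": TCP position; "ee_rot": TCP orientation; "force": force on the tool from outside, world axes, zero at the start; "torque": the same for the moment, N m; "gripper_width": finger opening in mm; "gripper_force": force on a finger pad.
Only numpy, scipy, OpenCV 4.12 (cv2) and the standard library are available. Lean on these libraries where they do the work, as an engineer would, in place of code of your own. Each camera call takes 0.05 s, during which the arm holds its last target. There are 200 camera calls.

## Task

Make up the air manifold: put every brass spout from the kit board into a port of its own, lugs through the keyway, and turn it clockwise until it tightens, stopping with the spout pointing squarely to the manifold's front over the rib. Then purge the line by squeezing the blow gun's trigger right in against the grip for a good second and letting it go, and finally hook the job card carrier onto the left part of the rail and slide it along, still hanging, until its hook is centred on the dark band. Leave the sanding block, wax tin and blue case alone.

Things in the scene. Friction and masses are not known exactly. Their poses are not given: they have to be found in the camera images.
- spout1_mid (a point): brass spout fitting 1 of three alike (200 g; one may be absent), upright in the kit board: point on its axis 41 mm above its underside. z up, barbed spout along its -x. Underneath: spigot 32 mm dia, 22 mm long, with a lug bar at its very bottom 48 (y) x 9 (x) x 8 mm high; flange 46 mm dia at 22 to 27 mm; spout up to 18 mm thick. Top: square head 26 x 26 mm, faces square to x and y, 54 to 82 mm up: hold it there from above
- spout1_tip (a point): free end of the barbed spout of fitting 1: 50 mm along its -x from its axis, 38 mm above its underside
- spout2_mid (a point): brass spout fitting 2 of three alike (200 g; one may be absent), upright in the kit board: point on its axis 41 mm above its underside. z up, barbed spout along its -x. Shape and sizes as spout1_mid says
- spout2_tip (a point): free end of the barbed spout of fitting 2: 50 mm along its -x from its axis, 38 mm above its underside
- spout3_mid (a point): brass spout fitting 3 of three alike (200 g; one may be absent), upright in the kit board: point on its axis 41 mm above its underside. z up, barbed spout along its -x. Shape and sizes as spout1_mid says
- spout3_tip (a point): free end of the barbed spout of fitting 3: 50 mm along its -x from its axis, 38 mm above its underside
- port1 (a point): left port of the manifold: centre of the collar's mouth, 33 mm above the desk (manifold axes: -x its front, z up). Bore 35 mm, straight keyway 13.6 mm wide, 57 mm long: the lug bar enters only with fitting yaw = manifold yaw + 60 deg (counter-clockwise from above). Let down so, the fitting rests on a sprung rubber seal, its underside 17 mm below the mouth (point spout_mid 24 mm above the mouth)
- aim1 (a point): where the spout's end belongs when locked in the left port, pointing squarely to the manifold's front above the small steel rib: 50 mm in front of the port's axis, 52 mm above the desk
- port2 (a point): middle port of the manifold: centre of the collar's mouth, 33 mm above the desk (manifold axes: -x its front, z up). Turning (all ports): clockwise 60 deg from the keyway. From about 20 deg on ramps draw the fitting 2 mm down on the seal (up to 12 N, 0.4 N m) until about 45 deg, then a level land where it stays put; hard stop past 75 deg. Final: underside 19 mm below the mouth, fitting yaw = manifold yaw
- aim2 (a point): where the spout's end belongs when locked in the middle port, pointing squarely to the manifold's front above the small steel rib: 50 mm in front of the port's axis, 52 mm above the desk
- port3 (a point): right port of the manifold: centre of the collar's mouth, 33 mm above the desk (manifold axes: -x its front, z up). Keyway and turning as told for port1 and port2. The manifold is a low aluminium bar clamped to the desk, its collars 72 mm dia, 84 mm apart along its y
- aim3 (a point): where the spout's end belongs when locked in the right port, pointing squarely to the manifold's front above the small steel rib: 50 mm in front of the port's axis, 52 mm above the desk
- squeeze (a point): where to squeeze the blow gun (fixed upside down, black grip up, nozzle and trigger towards its -x): 120 mm up, between grip and pulled trigger. Here the grip's face is at x = +18 mm, the trigger's at -38 mm free, -18 mm pulled: close along x, 56 mm free, 36 mm pulled. Grip 26 mm, trigger 18 mm wide (y). Grip top 150 mm, brass stub to 164 mm, trigger end 132 mm above the desk
- trigger (a joint): trigger of the blow gun, rad: 0 sprung out, 0.30 pulled right in; hinged near the barrel, 62 mm above the desk; at the squeeze point it takes 3 N rising to about 10 N
- rail_mid (a point): middle of the straight steel rail, on its axis, 170 mm above the desk: rail 12 mm dia along y, posts at y = +130 and -130 mm with bosses up to 177 mm; axes: +y to the rail's left end, z up
- rail_left (a point): point on the rail's axis 70 mm left (+y) of its middle: hook the carrier on about here
- mark (a point): centre of the dark band painted on the rail (34 mm long), right of the rail's middle, on its axis; axes as the rail's
- carrier_hook (a point): job card carrier (aluminium plate with folded foot and inverted-U hook on top, 180 g, standing): point inside the hook where the rail's axis lies once hung, 119 mm above the foot. Hook 24 mm wide (y), 18 mm clear in x, inner top 6 mm above this point, back leg ends 19 mm below it. Black grip tab 12 (x) x 24 (y) mm, from 12 to 39 mm above this point: hold it there from above
- carrier_mid (a point): the carrier's centre, 79 mm above its foot, 40 mm below carrier_hook, same axes: plate 6 mm thick, 70 mm wide (y), 105 mm high at x = -12 mm, foot 58 mm deep from x = -12 to +46 mm, 6 mm thick. The foot lies below the hook, so the rail must come in from the +x side, between foot and back leg (94 mm apart), and then the hook is lowered on it; once hung the plate is the rail's near (-x) side and the foot 51 mm above the desk
- sanding_block: brown sanding block 49 x 78 x 26 mm, a bystander to be left alone; origin under its centre
- tin_wax: flat round wax tin 64 mm dia, 28 mm high, a bystander to be left alone; origin under its centre
- blue_case: flat blue case 70 x 40 x 15 mm, a bystander to be left alone; origin under its centre
- kit_board: loose wooden kit board 165 (x) x 145 (y) x 24 mm, 1 kg, origin under its centre: three pockets 18 mm deep at (-35, 40), (-35, -40), (45, 0) mm, in which the fittings stand with their undersides 6 mm above the desk, spouts to the board's -x; lift a fitting straight up. Its place at the end does not matter
- carrier: the carrier's own frame, 119 mm below carrier_hook, same axes
Not all that is in view belongs to the job. What is shaped like the part that bears spout3_mid but purple is not meant.

How it is judged:
By the outcome, as a careful person would: the job done as asked, in the order asked, and still so for the second after the job is handed in, with the robot touching nothing.
Of spout1, spout2, spout3 only 2 to 3 are there at a start; the rules pass over those that are not, and their reading is None.
At some moment in a run one of kit_board may be knocked a few centimetres aside while the robot is not near it.
It also fails if it takes over 210 s, if anything falls off the work surface, if the arm or the gripper's body presses on something with over 40 N, if the wrist force passes 120 N, or if a joint passes its speed limit or range.

## Working session

There is one attempt and no reset: what is moved stays moved. The work goes in short steps, Python scripts to look and compute and a tool call to move; the robot and the scene stay as the last step left them, time stands still between calls to the robot, and variables do not carry over. Pictures are saved under pics/ and viewed, at most 14 in all, crops included, and the job is handed in when it is done.

Besides the shell and the picture viewer there is one more tool, called after "Call:" as name(argument=value, ...) on one line, values as JSON. step_arm: Moves the arm, as the interface text tells. Its arguments: {"type":"object","properties":{"plan":{"type":"array","items":{"type":"number"}},"hand":{"type":"number"},"newtons":{"type":"number"}},"required":["plan"]}

```bash
mkdir -p pics; cat > h.py <<'E'
import numpy as np, cv2
from scipy.spatial.transform import Rotation as R
from workcell import sensors, viewer, env
def ray(p,uv):
    A=R.from_euler('xyz',p['attitude'],degrees=True).as_matrix() if np.shape(p['attitude'])==(3,) else np.array(p['attitude'])
    d=np.array([(uv[0]-p['cx'])/p['fx'],(uv[1]-p['cy'])/p['fy']]); s=d.copy()
    for _ in range(20): s=d/(1+p['k1']*(s@s))
    return np.array(p['position'],float),A@np.array([s[0],s[1],1.])
def onz(p,uv,z):
    o,d=ray(p,uv); return o+d*(z-o[2])/d[2]
def proj(p,X):
    A=R.from_euler('xyz',p['attitude'],degrees=True).as_matrix()
    c=A.T@(np.array(X)-p['position']); s=c[:2]/c[2]; s=s*(1+p['k1']*(s@s))
    return np.array([s[0]*p['fx']+p['cx'],s[1]*p['fy']+p['cy']])
def tri(a,b):
    o1,d1=a;o2,d2=b; d1=d1/np.linalg.norm(d1);d2=d2/np.linalg.norm(d2)
    t=np.linalg.lstsq(np.c_[d1,-d2],o2-o1,rcond=None)[0]
    p,q=o1+t[0]*d1,o2+t[1]*d2; return (p+q)/2,np.linalg.norm(p-q)
E
python3 - <<'E'
from h import *
for n in("top","side"):
    p=viewer.grab_frame(n); cv2.imwrite(f'pics/{n}0.png',p['img'][:,:,::-1])
    print(n,p['fx'],p['fy'],p['cx'],p['cy'],p['k1'],p['position'],p['attitude'])
    Z=dict(spout1_mid=47,spout1_tip=44,port1=33,port2=33,port3=33,aim1=52,aim2=52,aim3=52,squeeze=120,rail_mid=170,rail_left=170,mark=170,carrier_hook=119,carrier_mid=79,sanding_block=0,tin_wax=0,blue_case=0,kit_board=0)
    for k,z in Z.items():
        for r in viewer.pinpoint(k,p):
            print(k,round(r['score'],2),np.round(r['location']),np.round(onz(p,r['location'],z)[:2]))
print(sensors.state())
E
```

```text
top 505.6910595016727 505.6910595016727 320.47352193633014 199.14152021715026 0.04609664029017157 [ 258.21204022  -14.8866155  1487.24057791] [-169.27937649   -0.68552667  -91.27130347]
spout1_mid 0.73 [188. 251.] [389. 338.]
spout1_tip 0.62 [192. 267.] [345. 326.]
port1 0.82 [371. 170.] [ 619. -190.]
port1 0.76 [317. 173.] [611. -29.]
port2 0.82 [371. 170.] [ 619. -190.]
port2 0.76 [317. 173.] [611. -29.]
port3 0.82 [371. 170.] [ 619. -190.]
port3 0.76 [317. 173.] [611. -29.]
aim1 0.85 [345. 184.] [ 574. -112.]
aim1 0.62 [227. 156.] [663. 232.]
aim1 0.59 [376. 181.] [ 580. -202.]
aim1 0.55 [316. 186.] [569. -27.]
aim1 0.55 [326. 214.] [487. -53.]
aim1 0.52 [314. 170.] [615. -22.]
aim2 0.85 [345. 184.] [ 574. -112.]
aim2 0.62 [227. 156.] [663. 232.]
aim2 0.59 [376. 181.] [ 580. -202.]
aim2 0.55 [316. 186.] [569. -27.]
aim2 0.55 [326. 214.] [487. -53.]
aim2 0.52 [314. 170.] [615. -22.]
aim3 0.85 [345. 184.] [ 574. -112.]
aim3 0.62 [227. 156.] [663. 232.]
aim3 0.59 [376. 181.] [ 580. -202.]
aim3 0.55 [316. 186.] [569. -27.]
aim3 0.55 [326. 214.] [487. -53.]
aim3 0.52 [314. 170.] [615. 
[... 2260 characters left out ...]
75. 300.] [445. 292.]
{'time_s': 1.9, 'qpos': array([-7.48867189e+01,  1.83113867e+01,  8.96400901e+01,  1.60571117e-03,
        7.20449774e+01, -1.14544772e+00]), 'qvel': array([-0.02874636,  0.03676238, -0.0307456 , -0.0114543 ,  0.00671252,
       -0.05313385]), 'effort': array([-2.05997145e-03, -4.12344003e+01, -2.32228142e+01,  7.26205506e-02,
        3.77566810e-02, -1.14776336e-05]), 'ee_pos': array([ 160.99928787, -552.00032353,  227.97367539]), 'ee_rot': array([ 1.79996424e+02, -1.45635552e-03,  1.62582339e+01]), 'force': array([ 0.58603962, -0.19165279,  0.47251351]), 'torque': array([ 0.00240556, -0.01485411, -0.03141698]), 'gripper_force': 0.0, 'gripper_width': 91.27502420396792}
```

View pics/top0.png

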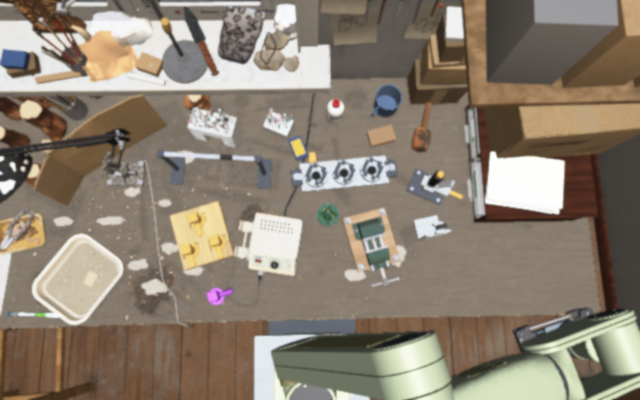

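View pics/side0.png

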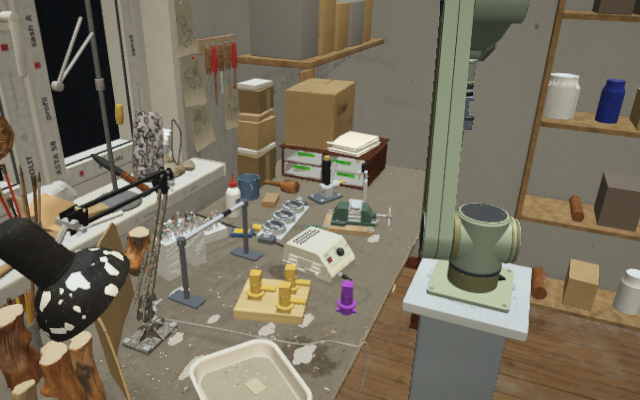

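```bash
python3 - <<'E'
from h import *
a=cv2.imread('pics/top0.png')
cv2.imwrite('pics/c1.png',cv2.resize(a[130:290,155:315],None,fx=3.7,fy=3.7,interpolation=cv2.INTER_CUBIC))
cv2.imwrite('pics/c2.png',cv2.resize(a[145:245,285:465],None,fx=4.4,fy=4.4,interpolation=cv2.INTER_CUBIC))
p=viewer.grab_frame("top")
for n in ("spout1_mid","port1","rail_mid","carrier_hook","squeeze"): print(n,[(round(r['score'],2),np.round(r['location'],1)) for r in viewer.boxes_of(n,p)])
for n in ("rail_mid","rail_left","mark","spout1_mid","spout1_tip","carrier_hook","carrier_mid","squeeze","kit_board"):print(n,[(round(r['score'],2),np.round(r['location'],1)) for r in viewer.pinpoint(n,p)])
E
```

```text
spout1_mid [(0.68, array([188.5, 254.3])), (0.26, array([342.7, 170.4]))]
port1 [(0.67, array([341.4, 169. ])), (0.53, array([218.9, 244.1]))]
rail_mid [(0.93, array([200.8, 156.6])), (0.54, array([428.5, 224.2]))]
carrier_hook [(0.94, array([427.3, 230. ]))]
squeeze [(0.93, array([429.3, 189. ])), (0.71, array([297.7, 147.1])), (0.49, array([189.9, 255. ]))]
rail_mid [(0.86, array([207.6, 154.1]))]
rail_left [(0.88, array([179.9, 155.2]))]
mark [(0.43, array([226. , 156.8]))]
spout1_mid [(0.29, array([435.4, 178. ]))]
spout1_tip [(0.78, array([191.3, 267.4]))]
carrier_hook [(0.7, array([437.3, 229.6])), (0.28, array([199. , 236.9]))]
carrier_mid [(0.58, array([435.8, 228.6])), (0.18, array([342.1, 169.9]))]
squeeze [(0.97, array([435.2, 181.5]))]
kit_board [(0.65, array([200.9, 234.7]))]
```

View pics/c1.png

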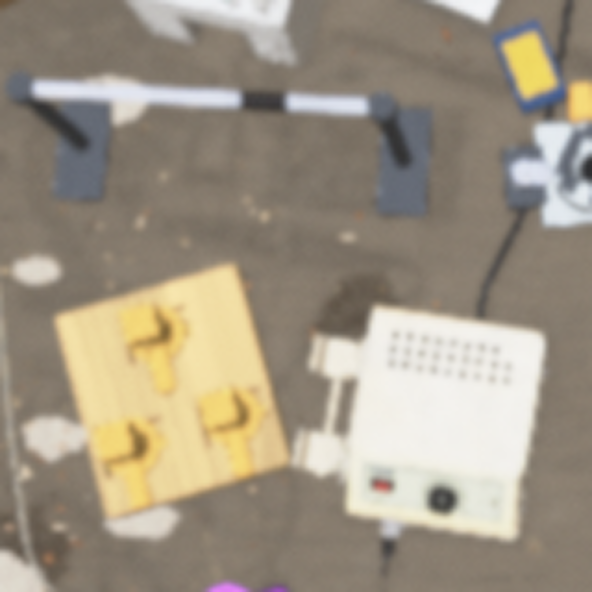

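View pics/c2.png

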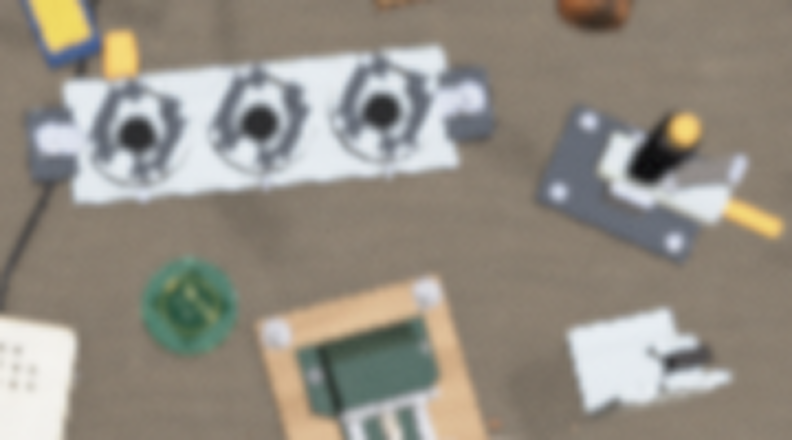

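```bash
python3 - <<'E'
from h import *
import pickle
P={n:viewer.grab_frame(n) for n in("top","side")}; pickle.dump(P,open('P0.pkl','wb'))
t=P['top'];c1=lambda x,y:(155+(x+.5)/3.7-.5,130+(y+.5)/3.7-.5);c2=lambda x,y:(285+(x+.5)/4.4-.5,145+(y+.5)/4.4-.5)
g=cv2.cvtColor(t['img'],cv2.COLOR_RGB2GRAY).astype(float)
pr=[]
for x,y in((138,134),(260,123),(382,111)):
    u,v=np.array(c2(x,y));
    for _ in range(5):
        V,U=np.mgrid[int(v)-5:int(v)+7,int(u)-5:int(u)+7]; w=np.clip(75-g[V,U],0,None)*(np.hypot(U-u,V-v)<5); u,v=(U*w).sum()/w.sum(),(V*w).sum()/w.sum()
    pr.append(onz(t,(u,v),33)[:2]); print('port',u,v,pr[-1], 'if z=16',onz(t,(u,v),16)[:2])
d=pr[0]-pr[2];print('span',np.linalg.norm(d),'yaw',np.degrees(np.arctan2(-d[0],d[1])))
for n,L,z in(('board',[(55,317),(235,263),(290,467),(107,518)],24),('heads',[(148,326),(221,411),(119,440)],88),('tips',[(166,392),(242,474),(141,507)],44),('rail',[(20,88),(382,105)],177),('mark',[(264,100)],170)):
    X=np.array([onz(t,c1(*q),z)[:2] for q in L]);print(n,X.round(1).tolist(),X.mean(0).round(1))
for n,L,z in(('gunbase',[(588,120),(558,190),(674,242)],8),('stub',[(684,130)],164),('plate',[(70,85),(443,50),(460,163),(75,200)],25),('foot',[(568,330),(670,310),(590,410)],3),('tab',[(690,356)],158),('nozzle',[(780,228)],35)):
    X=np.array([onz(t,c2(*q),z)[:2] for q in L]);print(n,X.round(1).tolist(),X.mean(0).round(1))
s=cv2.cvtColor(P['side']['img'],cv2.COLOR_RGB2BGR)
cv2.imwrite('pics/s1.png',cv2.resize(s[150:320,230:390],None,fx=3.5,fy=3.5,interpolation=cv2.INTER_CUBIC))
print(sensors.state()['time_s'])
E
```

```text
port 315.5994277539342 175.28183118741057 [605.07419663 -25.59227468] if z=16 [609.12899798 -25.7174233 ]
port 343.54220314735335 172.56223175965664 [ 611.72621307 -108.38279018] if z=16 [ 615.85877616 -109.47575581]
port 371.2742616033755 169.8720112517581 [ 618.29784376 -190.76556281] if z=16 [ 622.50722888 -192.82157895]
span 165.70178017709318 yaw 4.57729359040936
board [[495.7, 401.1], [536.1, 261.4], [374.1, 216.3], [338.3, 356.0]] [436.  308.7]
heads [[477.0, 313.5], [411.8, 257.9], [391.9, 332.7]] [426.9 301.4]
tips [[432.2, 308.8], [368.0, 249.6], [344.8, 325.5]] [381.7 294.7]
rail [[638.1, 387.8], [621.0, 128.7]] [629.6 258.2]
mark [[628.2, 214.7]] [628.2 214.7]
gunbase [[615.4, -334.9], [566.9, -311.7], [529.4, -388.1]] [ 570.6 -344.9]
stub [[570.3, -359.3]] [ 570.3 -359.3]
plate [[642.6, 18.6], [662.2, -235.4], [583.3, -243.3], [563.0, 16.4]] [ 612.8 -110.9]
foot [[471.5, -314.0], [483.7, -383.6], [417.1, -325.6]] [ 457.5 -341.1]
tab [[432.0, -355.3]] [ 432.  -355.3]
nozzle [[532.5, -452.2]] [ 532.5 -452.2]
2.75
```

View pics/s1.png

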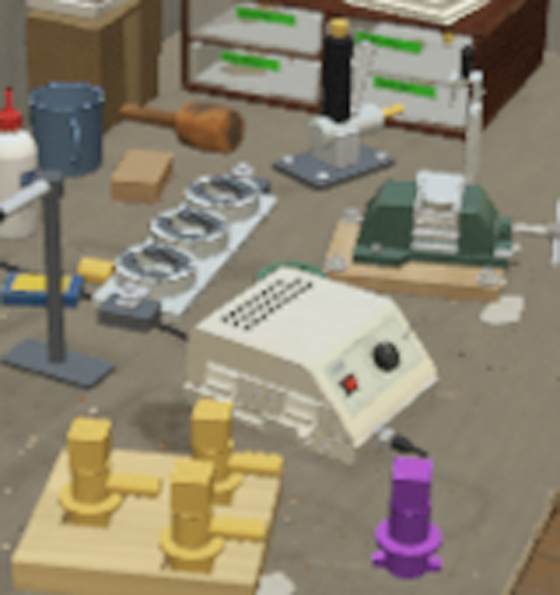

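Call:
step_arm(plan=[3.48,-1.61,-0.22,0,0,0,3.48,-1.61,-0.22,0,0,0,3.48,-1.61,-0.22,0,0,0,3.48,-1.61,-0.22,0,0,0,3.48,-1.61,-0.22,0,0,0], hand=6)

```text
time_s: 3.17
ee_pos: [306.5, -424.8, 239.2]
ee_rot: [180.0, -0.0, 16.2]
force: [0.2, -0.2, 0.1]
gripper_width: 61.3
gripper_force: 0.0
```

Call:
step_arm(plan=[3.48,-1.61,-0.22,0,0,0,3.48,-1.61,-0.22,0,0,0,3.48,-1.61,-0.22,0,0,0,3.48,-1.61,-0.22,0,0,0,3.48,-1.61,-0.22,0,0,0])

```text
time_s: 3.58
ee_pos: [451.2, -298.6, 250.3]
ee_rot: [180.0, -0.0, 16.3]
force: [0.4, -0.8, 0.0]
gripper_width: 60.2
gripper_force: 0.0
```

Call:
step_arm(plan=[1.65,-3.42,0,0,0,0,1.65,-3.42,0,0,0,0,1.65,-3.42,0,0,0,0,1.65,-3.42,0,0,0,0])

```text
time_s: 3.92
ee_pos: [475.2, -148.4, 250.0]
ee_rot: [180.0, -0.0, 16.2]
force: [-0.4, 0.5, -0.3]
gripper_width: 59.8
gripper_force: 0.0
```

Call:
step_arm(plan=[1.65,-3.42,0,0,0,0,1.65,-3.42,0,0,0,0,1.65,-3.42,0,0,0,0,1.65,-3.42,0,0,0,0])

```text
time_s: 4.25
ee_pos: [500.1, 1.5, 250.2]
ee_rot: [180.0, -0.0, 16.3]
force: [-0.1, -0.1, -0.6]
gripper_width: 59.8
gripper_force: 0.0
```

Call:
step_arm(plan=[0.85,-3.89,0.5,0,0,0,0.85,-3.89,0.5,0,0,0,0.85,-3.89,0.5,0,0,0,0.85,-3.89,0.5,0,0,0])

```text
time_s: 4.58
ee_pos: [488.8, 160.4, 229.9]
ee_rot: [180.0, -0.0, 16.3]
force: [0.5, -0.1, 0.2]
gripper_width: 60.3
gripper_force: 0.0
```

Call:
step_arm(plan=[0.85,-3.89,0.5,0,0,0,0.85,-3.89,0.5,0,0,0,0.85,-3.89,0.5,0,0,0,0.85,-3.89,0.5,0,0,0,0,0,0,0,0,0])

```text
time_s: 5.0
ee_pos: [477.2, 323.6, 208.6]
ee_rot: [-179.8, 0.0, 16.6]
force: [-0.0, -0.6, -1.6]
gripper_width: 59.7
gripper_force: 0.0
```

```bash
cat >> h.py <<'E'
def comp(name,tc,sc,k=4):
    T=viewer.grab_frame("top");S=viewer.grab_frame("side")
    im=[]
    for p,(u,v,w,h) in((T,tc),(S,sc)):
        im.append(cv2.resize(p['img'][v:v+h,u:u+w,::-1],None,fx=k,fy=k,interpolation=cv2.INTER_CUBIC))
    cv2.imwrite(f'pics/{name}.png',np.hstack(im)); return T,S
E
python3 - <<'E'
from h import *
T,S=comp('g1',(150,190,98,100),(220,200,98,140),4) if 0 else comp('g1',(150,180,98,130),(225,210,98,130),4)
st=sensors.state(); e=st['ee_pos'];print(e,st['ee_rot'])
print('tcp px top',proj(T,e-[0,0,14]),'side',proj(S,e-[0,0,14]))
E
```

```text
[477.71914489 318.46190515 209.27912654] [1.79949265e+02 6.54772580e-02 1.64312080e+01]
tcp px top [182.97497879 211.2768564 ] side [256.25787047 232.61370737]
```

View pics/g1.png

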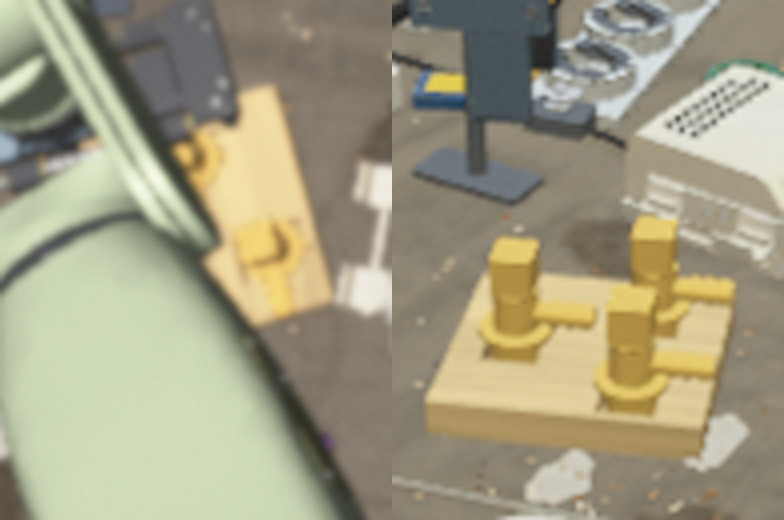

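```bash
python3 - <<'E'
from h import *
import pickle
P=pickle.load(open('P0.pkl','rb'));S=P['side'];T=P['top']
f=lambda x,y:(225+(x-392+.5)/4-.5,210+(y+.5)/4-.5)
c1=lambda x,y:(155+(x+.5)/3.7-.5,130+(y+.5)/3.7-.5)
for a,b in(((514,251),(148,326)),((654,229),(221,411)),((632,299),(119,440))): print(onz(S,f(*a),88).round(1),onz(T,c1(*b),88).round(1),tri(ray(S,f(*a)),ray(T,c1(*b))))
for z,q in((24,(430,402)),(24,(703,430)),(24,(735,290)),(24,(480,272))): print('bd',onz(S,f(*q),z).round(1))
E
```

```text
[481.3 323.3  88. ] [477.  313.5  88. ] (array([481.30215723, 316.23309566,  83.02161576]), np.float64(7.407409643640408))
[415.7 263.9  88. ] [411.8 257.9  88. ] (array([414.74902169, 259.47785224,  85.1737116 ]), np.float64(5.602854725091862))
[393.4 339.5  88. ] [391.9 332.7  88. ] (array([393.99338354, 334.28650017,  84.32459793]), np.float64(3.648400788721983))
bd [495.8 401.4  24. ]
bd [338.8 357.2  24. ]
bd [381.  214.8  24. ]
bd [540.6 266.9  24. ]
```

Call:
step_arm(plan=[0,0,0,0,0,-0.1195,0,0,0,0,0,-0.1195,0,0,0,0,0,-0.1195,0,0,0,0,0,-0.1195,0,0,0,0,0,-0.1195])

```text
time_s: 5.52
ee_pos: [478.6, 315.6, 210.4]
ee_rot: [180.0, 0.0, 50.7]
force: [-0.7, 0.5, -0.3]
gripper_width: 60.4
gripper_force: 0.0
```

Call:
step_arm(plan=[0,0,0,0,0,-0.1195,0,0,0,0,0,-0.1195,0,0,0,0,0,-0.1195,0,0,0,0,0,-0.1195,0,0,0,0,0,-0.1195])

```text
time_s: 5.93
ee_pos: [478.7, 315.5, 210.4]
ee_rot: [180.0, 0.0, 84.9]
force: [0.2, 0.3, 1.0]
gripper_width: 60.1
gripper_force: 0.0
```

Call:
step_arm(plan=[0,0,0,0,0,-0.1195,0,0,0,0,0,-0.1195,0,0,0,0,0,-0.1195,0,0.19,3.0,0,0,0,0,0,3.0,0,0,0])

```text
time_s: 6.35
ee_pos: [482.2, 317.0, 151.7]
ee_rot: [179.6, -0.1, 105.2]
force: [0.9, -0.2, -0.8]
gripper_width: 59.9
gripper_force: 0.0
```

Call:
step_arm(plan=[0,0,2.5,0,0,0,0,0,2.5,0,0,0,0,0,1.3,0,0,0,0,0,1.0,0,0,0,0,0,0,0,0,0])

```text
time_s: 6.77
ee_pos: [479.5, 316.0, 75.3]
ee_rot: [-179.8, 0.1, 105.2]
force: [-0.2, 0.4, 0.6]
gripper_width: 59.9
gripper_force: 0.0
```

Call:
step_arm(plan=[0,0,0,0,0,0,0,0,0,0,0,0,0,0,0,0,0,0,0,0,0,0,0,0,0,0,0,0,0,0], hand=2.2, newtons=5)

```text
time_s: 7.18
ee_pos: [480.5, 318.1, 77.7]
ee_rot: [179.9, -0.0, 105.3]
force: [0.4, -0.3, -0.4]
gripper_width: 29.5
gripper_force: 0.2
```

Call:
step_arm(plan=[0,0,0,0,0,0,0,0,0,0,0,0,0,0,0,0,0,0,0,0,0,0,0,0,0,0,0,0,0,0])

```text
time_s: 7.6
ee_pos: [480.8, 318.2, 77.4]
ee_rot: [179.9, -0.0, 105.3]
force: [1.9, -0.8, 2.8]
gripper_width: 26.6
gripper_force: 5.0
```

Call:
step_arm(plan=[0,0,0,0,0,0,0,0,0,0,0,0,0,0,0,0,0,0,0,0,0,0,0,0,0,0,0,0,0,0], hand=6)

```text
time_s: 8.02
ee_pos: [479.7, 317.7, 76.6]
ee_rot: [-179.9, 0.0, 105.3]
force: [0.2, 0.6, -0.0]
gripper_width: 56.9
gripper_force: 0.0
```

Call:
step_arm(plan=[0,0,0,0,0,0.1205,0,0,0,0,0,0.1205,0,0,0,0,0,0.1205,0,0,0,0,0,0.1205,0,0,0,0,0,0.1205])

```text
time_s: 8.43
ee_pos: [479.9, 317.8, 76.8]
ee_rot: [-180.0, 0.0, 70.4]
force: [0.1, -0.3, -0.6]
gripper_width: 60.3
gripper_force: 0.0
```

Call:
step_arm(plan=[0,0,0,0,0,0.1205,0,0,0,0,0,0.1205,0,0,0,0,0,0.1205,0,0,0,0,0,0.1205,0,0,0,0,0,0.1205])

```text
time_s: 8.85
ee_pos: [479.9, 317.8, 76.7]
ee_rot: [180.0, 0.0, 35.9]
force: [0.5, 0.3, 0.7]
gripper_width: 60.1
gripper_force: 0.0
```

Call:
step_arm(plan=[0,0,0,0,0,0.1205,0,0,0,0,0,0.1205,0,0,0,0,0,0.1205,0,0,0,0,0,0,0,0,0,0,0,0])

```text
time_s: 9.27
ee_pos: [480.0, 317.8, 76.8]
ee_rot: [180.0, 0.0, 15.7]
force: [0.2, 0.1, 0.5]
gripper_width: 60.1
gripper_force: 0.0
```

Call:
step_arm(plan=[0,0,0,0,0,0,0,0,0,0,0,0,0,0,0,0,0,0,0,0,0,0,0,0,0,0,0,0,0,0], hand=2.2, newtons=35)

```text
time_s: 9.68
ee_pos: [480.1, 318.1, 77.0]
ee_rot: [-180.0, -0.0, 15.5]
force: [-1.1, 0.5, 0.6]
gripper_width: 29.5
gripper_force: 0.6
```

Call:
step_arm(plan=[0,0,0,0,0,0,0,0,0,0,0,0,0,0,0,0,0,0,0,0,0,0,0,0,0,0,0,0,0,0])

```text
time_s: 10.1
ee_pos: [480.1, 318.3, 76.9]
ee_rot: [-180.0, -0.0, 15.5]
force: [-1.3, 3.0, -2.0]
gripper_width: 25.8
gripper_force: 34.8
```

Call:
step_arm(plan=[0,0,-1.5,0,0,0,0,0,-3,0,0,0,0,0,-4,0,0,0,0,0,-4,0,0,0,0,0,-3,0,0,0])

```text
time_s: 10.52
ee_pos: [480.5, 317.3, 234.8]
ee_rot: [179.9, -0.1, 15.5]
force: [0.9, 1.0, -2.5]
gripper_width: 25.6
gripper_force: 34.9
```

Call:
step_arm(plan=[0.12,3.73,0,0,0,0,0.12,3.73,0,0,0,0,0.12,3.73,0,0,0,0,0.12,3.73,0,0,0,0])

```text
time_s: 10.85
ee_pos: [524.3, 173.2, 231.7]
ee_rot: [179.9, 0.1, 15.6]
force: [0.5, 0.3, -2.0]
gripper_width: 25.6
gripper_force: 34.9
```

Call:
step_arm(plan=[0.12,3.73,0,0,0,0,0.12,3.73,0,0,0,0,0.12,3.73,0,0,0,0,0.12,3.73,0,0,0,0])

```text
time_s: 11.18
ee_pos: [568.7, 30.4, 231.5]
ee_rot: [179.9, 0.1, 15.5]
force: [1.3, 0.7, -1.8]
gripper_width: 25.9
gripper_force: 34.9
```

Call:
step_arm(plan=[0.12,3.73,0,0,0,0,0.12,3.73,0,0,0,0,0.12,3.73,0,0,0,0,0.12,3.73,0,0,0,0])

```text
time_s: 11.52
ee_pos: [613.1, -112.0, 231.4]
ee_rot: [180.0, 0.1, 15.5]
force: [0.5, -0.4, -1.8]
gripper_width: 25.9
gripper_force: 34.9
```

Call:
step_arm(plan=[0,0,1,0,0,-0.1075,0,0,1,0,0,-0.1075,0,0,1,0,0,-0.1075,0,0,1,0,0,-0.1075])

```text
time_s: 11.85
ee_pos: [612.8, -110.6, 190.7]
ee_rot: [-179.9, 0.1, 40.4]
force: [-0.1, -0.2, -1.0]
gripper_width: 25.7
gripper_force: 35.0
```

Call:
step_arm(plan=[0,0,1,0,0,-0.1075,0,0,1,0,0,-0.1075,0,0,1,0,0,-0.1075,0,0,1,0,0,-0.1075,0,0,0,0,0,0])

```text
time_s: 12.27
ee_pos: [611.5, -109.8, 149.1]
ee_rot: [-179.7, 0.2, 64.9]
force: [-0.8, 0.4, -2.6]
gripper_width: 26.0
gripper_force: 35.0
```

```bash
python3 - <<'E'
from h import *
T,S=comp('g2',(280,110,98,130),(240,150,98,130),4)
st=sensors.state(); e=st['ee_pos'];print(e,st['ee_rot'])
f=lambda uv,u0,v0,o:((uv[0]-u0)*4+o,(uv[1]-v0)*4)
print('spigot bottom side crop',f(proj(S,e-[0,0,71]),240,150,392),'flange',f(proj(S,e-[0,0,46.5]),240,150,392))
for X in([613.5-6.9,-109.5+83.7,33],[613.5,-109.5,33],[613.5+6.9,-109.5-83.7,33]):print(f(proj(S,X),240,150,392),f(proj(T,X),280,110,0))
E
```

```text
[ 613.06892708 -109.87667211  151.40442387] [-1.79904782e+02  7.31017281e-02  6.46330938e+01]
spigot bottom side crop (np.float64(574.0314755492736), np.float64(202.98038385105917)) flange (np.float64(573.9911377961355), np.float64(175.32678387658746))
(np.float64(534.1869742097733), np.float64(298.18628383105)) (np.float64(142.63677878863928), np.float64(259.1096283837228))
(np.float64(573.4383649300385), np.float64(255.60483603653017)) (np.float64(255.6052201499067), np.float64(247.88688740064367))
(np.float64(609.3599447104518), np.float64(216.6374276886179)) (np.float64(368.2668279035854), np.float64(236.66594846627538))
```

View pics/g2.png

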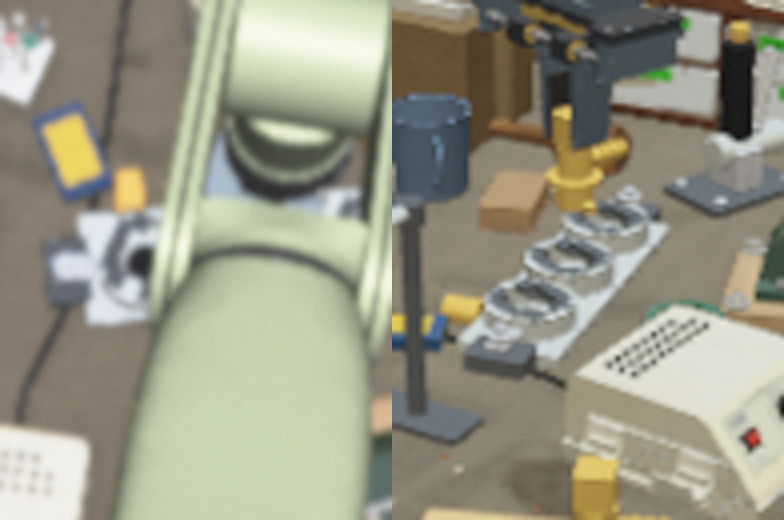

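Call:
step_arm(plan=[0.25,0.2,0,0,0,0,0,0,2,0,0,0,0,0,1.5,0,0,0,0,0,0.8,0,0,0,0,0,0,0,0,0])

```text
time_s: 12.78
ee_pos: [615.7, -108.0, 107.5]
ee_rot: [-179.8, 0.1, 64.7]
force: [-0.3, -0.3, -1.9]
gripper_width: 26.0
gripper_force: 35.0
```

Call:
step_arm(plan=[0,0,0.2,0,0,0,0,0,0.2,0,0,0,0,0,0.2,0,0,0,0,0,0,0,0,0])

```text
time_s: 13.12
ee_pos: [617.1, -108.3, 103.5]
ee_rot: [179.9, -0.0, 64.8]
force: [-0.1, 0.2, -2.0]
gripper_width: 25.8
gripper_force: 35.0
```

Call:
step_arm(plan=[0,0,0.1,0,0,0,0,0,0.1,0,0,0,0,0,0,0,0,0])

```text
time_s: 13.37
ee_pos: [616.6, -108.6, 101.1]
ee_rot: [180.0, 0.1, 64.8]
force: [0.7, -2.0, -1.5]
gripper_width: 25.5
gripper_force: 35.0
```

Call:
step_arm(plan=[0,0,0.2,0,0,0,0,0,0.2,0,0,0,0,0,0,0,0,0])

```text
time_s: 13.62
ee_pos: [616.4, -108.7, 96.6]
ee_rot: [180.0, 0.1, 64.8]
force: [-0.5, -3.4, -1.0]
gripper_width: 26.1
gripper_force: 35.0
```

Call:
step_arm(plan=[0,0,0.2,0,0,0,0,0,0.2,0,0,0,0,0,0,0,0,0])

```text
time_s: 13.87
ee_pos: [616.6, -108.7, 92.6]
ee_rot: [180.0, 0.1, 64.8]
force: [-0.2, -4.8, -2.0]
gripper_width: 25.6
gripper_force: 35.0
```

Call:
step_arm(plan=[-0.1,0.05,0.2,0,0,0,0,0,0.15,0,0,0,0,0,0,0,0,0])

```text
time_s: 14.12
ee_pos: [616.6, -109.0, 89.0]
ee_rot: [-180.0, -0.0, 64.8]
force: [0.3, -2.3, -2.2]
gripper_width: 25.6
gripper_force: 35.0
```

Call:
step_arm(plan=[0,0,0.1,0,0,0,0,0,0.1,0,0,0,0,0,0,0,0,0])

```text
time_s: 14.37
ee_pos: [616.6, -109.0, 87.2]
ee_rot: [-180.0, -0.0, 64.8]
force: [0.1, -2.1, -2.1]
gripper_width: 25.8
gripper_force: 35.0
```

Call:
step_arm(plan=[-0.05,0,0.1,0,0,0,0,0,0,0,0,0])

```text
time_s: 14.53
ee_pos: [616.6, -109.2, 86.6]
ee_rot: [180.0, -0.1, 64.8]
force: [-0.3, -0.7, 1.3]
gripper_width: 25.6
gripper_force: 35.0
```

Call:
step_arm(plan=[0,0,0.1,0,0,0,0,0,0,0,0,0])

```text
time_s: 14.7
ee_pos: [616.6, -109.2, 85.9]
ee_rot: [180.0, -0.1, 64.8]
force: [-1.0, 1.2, 2.0]
gripper_width: 25.5
gripper_force: 35.0
```

Call:
step_arm(plan=[0,0,0,0,0,0.105,0,0,0,0,0,0.105,0,0,0,0,0,0.105,0,0,0.02,0,0,0.105,0,0,0.02,0,0,0.105], newtons=45)

```text
time_s: 15.12
ee_pos: [616.4, -109.5, 85.6]
ee_rot: [180.0, -0.0, 34.4]
force: [-0.2, 0.6, 0.8]
gripper_width: 25.8
gripper_force: 45.0
```

Call:
step_arm(plan=[0,0,0.02,0,0,0.105,0,0,0.02,0,0,0.105,0,0,0.02,0,0,0.105,0,0,0,0,0,0.105,0,0,0,0,0,0.105])

```text
time_s: 15.53
ee_pos: [616.1, -109.2, 84.7]
ee_rot: [-180.0, 0.0, 4.3]
force: [-2.1, 0.3, 1.5]
gripper_width: 25.7
gripper_force: 45.0
```

Call:
step_arm(plan=[0,0,0,0,0,0,0,0,0,0,0,0,0,0,0,0,0,0])

```text
time_s: 15.78
ee_pos: [616.2, -109.3, 84.6]
ee_rot: [-180.0, 0.0, 4.7]
force: [-0.8, 1.0, 3.6]
gripper_width: 25.6
gripper_force: 45.0
```

```bash
python3 -c "
from h import *
s=sensors.state();print(s['ee_pos'],s['ee_rot'],s['force'],s['torque'])"
```

```text
[ 616.22331505 -109.2636263    84.62587517] [-1.79959578e+02  1.41907782e-02  4.73858947e+00] [-0.78127706  0.95454366  3.61213843] [ 0.20800385  0.37741294 -0.02391759]
```

Call:
step_arm(plan=[0,0,0,0,0,0,0,0,0,0,0,0,0,0,0,0,0,0], hand=5)

```text
time_s: 16.03
ee_pos: [616.6, -109.9, 84.3]
ee_rot: [180.0, -0.0, 4.7]
force: [0.0, -1.1, 0.1]
gripper_width: 43.1
gripper_force: 0.0
```

Call:
step_arm(plan=[0,0,-2,0,0,0,0,0,-4,0,0,0,0,0,-4,0,0,0,0,0,-4,0,0,0,0,0,0,0,0,0], hand=6)

```text
time_s: 16.45
ee_pos: [620.8, -110.6, 233.7]
ee_rot: [179.7, -1.0, 4.7]
force: [0.5, -0.0, 0.6]
gripper_width: 60.2
gripper_force: 0.0
```

```bash
cat >> h.py <<'E'
import pickle
P0=pickle.load(open('P0.pkl','rb'))
def board():
    T=viewer.grab_frame("top")
    for p in(P0['top'],T):
        h=cv2.cvtColor(p['img'],cv2.COLOR_RGB2HSV); m=cv2.inRange(h,(14,70,120),(32,255,255)); m[:195]=0;m[285:]=0;m[:,:160]=0;m[:,247:]=0
        (cx,cy),(w,hh),a=cv2.minAreaRect(cv2.findNonZero(cv2.morphologyEx(m,cv2.MORPH_OPEN,np.ones((3,3)))))
        print('board',onz(p,(cx,cy),24)[:2].round(1),round(w,1),round(hh,1),round(a,1))
    return T
E
python3 -c "
from h import *
T=board();S=viewer.grab_frame('side');pickle.dump((T,S),open('P1.pkl','wb'))
cv2.imwrite('pics/g3.png',np.hstack([cv2.resize(T['img'][140:270,270:368,::-1],None,fx=4,fy=4,interpolation=2),cv2.resize(S['img'][180:310,225:323,::-1],None,fx=4,fy=4,interpolation=2)]))
print(sensors.state()['ee_pos'])"
```

```text
board [436.1 308.5] 58.9 53.6 74.6
board [436.1 306.9] 59.3 53.7 75.5
[ 617.43867008 -109.99507162  226.56904964]
```

View pics/g3.png

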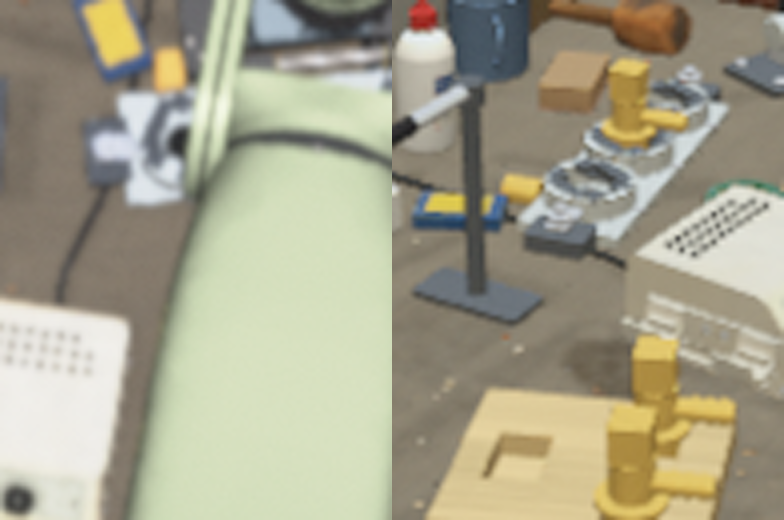

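Call:
step_arm(plan=[-1.56,-3.49,0,0,0,0,-1.56,-3.49,0,0,0,0,-1.56,-3.49,0,0,0,0,-1.56,-3.49,0,0,0,0,-1.56,-3.49,0,0,0,0], newtons=5)

```text
time_s: 16.97
ee_pos: [522.5, 59.0, 222.4]
ee_rot: [180.0, 0.2, 4.6]
force: [0.7, 0.2, -0.2]
gripper_width: 60.2
gripper_force: 0.0
```

Call:
step_arm(plan=[-1.56,-3.49,0,0,0,0,-1.56,-3.49,0,0,0,0,-1.56,-3.49,0,0,0,0,-1.56,-3.49,0,0,0,0,-1.56,-3.49,0,0,0,0])

```text
time_s: 17.38
ee_pos: [430.7, 226.4, 222.6]
ee_rot: [179.9, 0.2, 4.6]
force: [0.8, 0.3, -0.5]
gripper_width: 60.1
gripper_force: 0.0
```

Call:
step_arm(plan=[-1.56,-3.49,0,0,0,0,0,0,0.6,0,0,-0.1172,0,0,0.6,0,0,-0.1172,0,0,0.6,0,0,-0.1172,0,0,0.6,0,0,-0.1172])

```text
time_s: 17.8
ee_pos: [413.2, 258.9, 198.3]
ee_rot: [180.0, 0.2, 31.9]
force: [0.4, -0.7, -0.3]
gripper_width: 59.7
gripper_force: 0.0
```

Call:
step_arm(plan=[0,0,0.6,0,0,-0.1172,0,0,0.6,0,0,-0.1172,0,0,0.6,0,0,-0.1172,0,0,0.6,0,0,-0.1172,0,0,0.6,0,0,-0.1172])

```text
time_s: 18.22
ee_pos: [413.4, 258.4, 168.2]
ee_rot: [-179.9, 0.2, 65.4]
force: [0.3, 0.4, -0.1]
gripper_width: 60.2
gripper_force: 0.0
```

Call:
step_arm(plan=[0,0,0.6,0,0,-0.1172,0,0,0.6,0,0,-0.1172,0,0,0.6,0,0,-0.1172,0,0,0.6,0,0,-0.1172,0,0,0.6,0,0,-0.1172])

```text
time_s: 18.63
ee_pos: [413.3, 258.4, 138.3]
ee_rot: [-179.8, 0.1, 99.0]
force: [-0.4, 0.4, -0.6]
gripper_width: 60.1
gripper_force: 0.0
```

Call:
step_arm(plan=[0,0,0.6,0,0,-0.1172,0,0,0,0,0,0,0,0,0,0,0,0])

```text
time_s: 18.88
ee_pos: [413.5, 258.5, 133.0]
ee_rot: [-179.8, 0.1, 105.2]
force: [0.2, -0.3, -0.4]
gripper_width: 60.0
gripper_force: 0.0
```

Call:
step_arm(plan=[0,0,2.5,0,0,0,0,0,2.0,0,0,0,0,0,1.1,0,0,0,0,0,0,0,0,0])

```text
time_s: 19.22
ee_pos: [412.6, 258.0, 76.1]
ee_rot: [-179.7, 0.1, 105.2]
force: [-0.4, 0.8, -0.2]
gripper_width: 59.7
gripper_force: 0.0
```

Call:
step_arm(plan=[0,0,0,0,0,0,0,0,0,0,0,0,0,0,0,0,0,0,0,0,0,0,0,0,0,0,0,0,0,0], hand=2.2)

```text
time_s: 19.63
ee_pos: [414.7, 259.3, 79.1]
ee_rot: [179.9, -0.0, 105.3]
force: [0.5, -0.4, 0.2]
gripper_width: 29.3
gripper_force: 0.0
```

Call:
step_arm(plan=[0,0,0,0,0,0,0,0,0,0,0,0,0,0,0,0,0,0,0,0,0,0,0,0,0,0,0,0,0,0])

```text
time_s: 20.05
ee_pos: [415.0, 259.4, 78.9]
ee_rot: [179.9, -0.0, 105.4]
force: [1.0, -0.2, 3.3]
gripper_width: 26.0
gripper_force: 5.0
```

Call:
step_arm(plan=[0,0,0,0,0,0,0,0,0,0,0,0,0,0,0,0,0,0,0,0,0,0,0,0,0,0,0,0,0,0], hand=6)

```text
time_s: 20.47
ee_pos: [414.1, 258.9, 78.2]
ee_rot: [-180.0, 0.0, 105.4]
force: [-0.4, 0.7, 0.5]
gripper_width: 56.5
gripper_force: 0.0
```

Call:
step_arm(plan=[0,0,0,0,0,0.1205,0,0,0,0,0,0.1205,0,0,0,0,0,0.1205,0,0,0,0,0,0.1205,0,0,0,0,0,0.1205])

```text
time_s: 20.88
ee_pos: [414.2, 259.0, 78.3]
ee_rot: [-180.0, 0.0, 70.5]
force: [-0.0, 0.1, 0.1]
gripper_width: 60.1
gripper_force: 0.0
```

Call:
step_arm(plan=[0,0,0,0,0,0.1205,0,0,0,0,0,0.1205,0,0,0,0,0,0.1205,0,0,0,0,0,0.1205,0,0,0,0,0,0.1205])

```text
time_s: 21.3
ee_pos: [414.2, 259.0, 78.3]
ee_rot: [180.0, 0.0, 36.0]
force: [0.0, -0.6, -0.2]
gripper_width: 60.0
gripper_force: 0.0
```

Call:
step_arm(plan=[0,0,0,0,0,0.1205,0,0,0,0,0,0.1205,0,0,0,0,0,0.1205,0,0,0,0,0,0,0,0,0,0,0,0])

```text
time_s: 21.72
ee_pos: [414.3, 259.0, 78.3]
ee_rot: [180.0, 0.0, 15.8]
force: [0.1, -0.7, 0.3]
gripper_width: 59.9
gripper_force: 0.0
```

Call:
step_arm(plan=[0,0,0,0,0,0,0,0,0,0,0,0,0,0,0,0,0,0,0,0,0,0,0,0,0,0,0,0,0,0], hand=2.2, newtons=35)

```text
time_s: 22.13
ee_pos: [414.4, 259.1, 78.4]
ee_rot: [180.0, -0.0, 15.6]
force: [-0.4, -0.5, 0.5]
gripper_width: 29.3
gripper_force: 0.0
```

Call:
step_arm(plan=[0,0,0,0,0,0,0,0,0,0,0,0,0,0,0,0,0,0,0,0,0,0,0,0,0,0,0,0,0,0])

```text
time_s: 22.55
ee_pos: [414.3, 259.1, 78.3]
ee_rot: [180.0, 0.0, 15.6]
force: [-0.3, 0.4, -1.4]
gripper_width: 25.7
gripper_force: 34.9
```

Call:
step_arm(plan=[0,0,-1.5,0,0,0,0,0,-3,0,0,0,0,0,-4,0,0,0,0,0,-4,0,0,0,0,0,-2.7,0,0,0])

```text
time_s: 22.97
ee_pos: [415.0, 259.4, 233.8]
ee_rot: [-180.0, -0.2, 15.6]
force: [1.1, 0.1, -2.2]
gripper_width: 25.4
gripper_force: 34.9
```

Call:
step_arm(plan=[0.613,3.781,0,0,0,0,0.613,3.781,0,0,0,0,0.613,3.781,0,0,0,0,0.613,3.781,0,0,0,0,0.613,3.781,0,0,0,0])

```text
time_s: 23.38
ee_pos: [494.8, 83.5, 230.3]
ee_rot: [180.0, 0.0, 15.6]
force: [-0.0, 0.7, -1.5]
gripper_width: 25.6
gripper_force: 34.9
```

Call:
step_arm(plan=[0.613,3.781,0,0,0,0,0.613,3.781,0,0,0,0,0.613,3.781,0,0,0,0,0.613,3.781,0,0,0,0,0.613,3.781,0,0,0,0])

```text
time_s: 23.8
ee_pos: [575.1, -90.5, 230.0]
ee_rot: [-180.0, 0.1, 15.6]
force: [1.2, 0.3, -1.4]
gripper_width: 25.8
gripper_force: 34.9
```

Call:
step_arm(plan=[0.613,3.781,0,0,0,0,0.613,3.781,0,0,0,0,0.613,3.781,0,0,0,0,0,0,0,0,0,-0.1071,0,0,0,0,0,-0.1071])

```text
time_s: 24.22
ee_pos: [623.4, -195.3, 228.8]
ee_rot: [-179.9, 0.1, 28.0]
force: [-0.4, 1.1, -2.0]
gripper_width: 26.0
gripper_force: 35.0
```

Call:
step_arm(plan=[0,0,1,0,0,-0.1071,0,0,1,0,0,-0.1071,0,0,1,0,0,-0.1071,0,0,1,0,0,-0.1071,0,0,1,0,0,-0.1071])

```text
time_s: 24.63
ee_pos: [622.8, -192.9, 179.2]
ee_rot: [-179.9, 0.0, 58.9]
force: [0.2, 0.3, -2.1]
gripper_width: 26.0
gripper_force: 35.0
```

Call:
step_arm(plan=[0,0,1,0,0,-0.1071,0,0,1,0,0,0,0,0,1,0,0,0,0,0,0,0,0,0,0,0,0,0,0,0])

```text
time_s: 25.05
ee_pos: [622.9, -192.8, 149.6]
ee_rot: [-179.9, 0.0, 64.6]
force: [0.5, 0.1, -1.8]
gripper_width: 25.8
gripper_force: 35.0
```

Call:
step_arm(plan=[0,0,0,0,0,0])

```text
time_s: 25.13
ee_pos: [623.7, -193.0, 150.8]
ee_rot: [180.0, -0.0, 64.6]
force: [-0.3, -0.0, -2.6]
gripper_width: 25.7
gripper_force: 35.0
```

Call:
step_arm(plan=[0,0,1.8,0,0,0,0,0,1.5,0,0,0,0,0,0.8,0,0,0,0,0,0,0,0,0,0,0,0,0,0,0])

```text
time_s: 25.55
ee_pos: [623.6, -193.0, 109.8]
ee_rot: [180.0, 0.0, 64.7]
force: [-0.2, -1.0, -1.8]
gripper_width: 26.0
gripper_force: 35.0
```

Call:
step_arm(plan=[0,0,0.2,0,0,0,0,0,0.2,0,0,0,0,0,0.2,0,0,0,0,0,0,0,0,0])

```text
time_s: 25.88
ee_pos: [623.3, -192.9, 103.5]
ee_rot: [180.0, 0.0, 64.7]
force: [-0.1, 0.4, -1.7]
gripper_width: 26.4
gripper_force: 35.0
```

Call:
step_arm(plan=[0,0,0.2,0,0,0,0,0,0.2,0,0,0,0,0,0,0,0,0])

```text
time_s: 26.13
ee_pos: [623.0, -192.8, 99.0]
ee_rot: [-180.0, 0.0, 64.7]
force: [0.1, -0.1, -2.3]
gripper_width: 25.4
gripper_force: 35.0
```

Entered cleanly; go on down to the seal.

Call:
step_arm(plan=[0,0,0.3,0,0,0,0,0,0.3,0,0,0,0,0,0.2,0,0,0,0,0,0,0,0,0])

```text
time_s: 26.47
ee_pos: [622.9, -192.8, 90.7]
ee_rot: [-179.9, 0.0, 64.7]
force: [-1.0, -0.3, -1.7]
gripper_width: 25.8
gripper_force: 35.0
```

Call:
step_arm(plan=[0,0,0.2,0,0,0,0,0,0.1,0,0,0,0,0,0,0,0,0])

```text
time_s: 26.72
ee_pos: [623.4, -192.9, 88.4]
ee_rot: [180.0, 0.0, 64.7]
force: [-0.2, 0.1, -2.8]
gripper_width: 26.0
gripper_force: 35.0
```

Call:
step_arm(plan=[0,0,0.05,0,0,0,0,0,0,0,0,0])

```text
time_s: 26.88
ee_pos: [623.5, -192.9, 88.4]
ee_rot: [180.0, 0.0, 64.7]
force: [0.2, 0.5, -1.1]
gripper_width: 25.5
gripper_force: 35.0
```

Call:
step_arm(plan=[0,0,0.06,0,0,0.105,0,0,0,0,0,0.105,0,0,0,0,0,0.105,0,0,0.025,0,0,0.105,0,0,0.025,0,0,0.105], newtons=45)

```text
time_s: 27.3
ee_pos: [623.6, -193.3, 87.7]
ee_rot: [179.9, -0.0, 34.4]
force: [-0.4, -0.3, 1.6]
gripper_width: 25.7
gripper_force: 45.0
```

Call:
step_arm(plan=[0,0,0.03,0,0,0.105,0,0,0.03,0,0,0.105,0,0,0.02,0,0,0.105,0,0,0,0,0,0.105,0,0,0,0,0,0.105])

```text
time_s: 27.72
ee_pos: [623.5, -193.0, 86.4]
ee_rot: [180.0, -0.0, 4.3]
force: [-0.1, 0.3, -0.2]
gripper_width: 25.5
gripper_force: 45.0
```

Call:
step_arm(plan=[0,0,0,0,0,0,0,0,0,0,0,0,0,0,0,0,0,0])

```text
time_s: 27.97
ee_pos: [623.5, -193.0, 86.3]
ee_rot: [180.0, -0.0, 4.6]
force: [-0.3, -0.2, 0.6]
gripper_width: 26.4
gripper_force: 45.0
```

Call:
step_arm(plan=[0,0,0,0,0,0,0,0,0,0,0,0,0,0,0,0,0,0], hand=5)

```text
time_s: 28.22
ee_pos: [623.4, -192.9, 86.1]
ee_rot: [180.0, -0.0, 4.6]
force: [0.6, -0.3, 0.2]
gripper_width: 42.5
gripper_force: 0.0
```

Call:
step_arm(plan=[0,0,-2,0,0,0,0,0,-4,0,0,0,0,0,-4,0,0,0,0,0,-4,0,0,0,0,0,0,0,0,0], hand=6)

```text
time_s: 28.63
ee_pos: [627.3, -194.1, 235.8]
ee_rot: [179.6, -0.9, 4.6]
force: [1.9, -0.9, 1.5]
gripper_width: 60.2
gripper_force: 0.0
```

```bash
python3 -c "
from h import *
T=board();print(sensors.state()['ee_pos'],sensors.state()['ee_rot'])
S=viewer.grab_frame('side');pickle.dump((T,S),open('P2.pkl','wb'))
"
```

```text
board [436.1 308.5] 58.9 53.6 74.6
board [436.  306.8] 59.2 53.4 76.0
[ 625.79963425 -193.66871036  231.82343935] [179.74629194  -0.60540657   4.56089816]
```

Call:
step_arm(plan=[-1.25,-3.639,0,0,0,0,-1.25,-3.639,0,0,0,0,-1.25,-3.639,0,0,0,0,-1.25,-3.639,0,0,0,0,-1.25,-3.639,0,0,0,0], newtons=5)

```text
time_s: 29.15
ee_pos: [544.6, -15.0, 224.0]
ee_rot: [-180.0, 0.2, 4.5]
force: [0.2, 0.8, 0.2]
gripper_width: 60.0
gripper_force: 0.0
```

Call:
step_arm(plan=[-1.25,-3.639,0,0,0,0,-1.25,-3.639,0,0,0,0,-1.25,-3.639,0,0,0,0,-1.25,-3.639,0,0,0,0,-1.25,-3.639,0,0,0,0])

```text
time_s: 29.57
ee_pos: [467.8, 161.1, 224.3]
ee_rot: [180.0, 0.2, 4.5]
force: [-0.0, 1.5, -0.2]
gripper_width: 59.8
gripper_force: 0.0
```

Call:
step_arm(plan=[-1.25,-3.639,0,0,0,0,-1.25,-3.639,0,0,0,0,-1.25,-3.639,0,0,0,0,-1.25,-3.639,0,0,0,0,-1.25,-3.639,0,0,0,0])

```text
time_s: 29.98
ee_pos: [391.4, 337.3, 224.2]
ee_rot: [179.9, 0.2, 4.6]
force: [0.3, 1.0, 0.4]
gripper_width: 60.2
gripper_force: 0.0
```

Call:
step_arm(plan=[0,0,0.6,0,0,-0.1172,0,0,0.6,0,0,-0.1172,0,0,0.6,0,0,-0.1172,0,0,0.6,0,0,-0.1172,0,0,0.6,0,0,-0.1172])

```text
time_s: 30.4
ee_pos: [392.2, 335.9, 193.7]
ee_rot: [180.0, 0.2, 38.5]
force: [-0.2, -0.3, -0.6]
gripper_width: 60.1
gripper_force: 0.0
```

Call:
step_arm(plan=[0,0,0.6,0,0,-0.1172,0,0,0.6,0,0,-0.1172,0,0,0.6,0,0,-0.1172,0,0,0.6,0,0,-0.1172,0,0,0.6,0,0,-0.1172])

```text
time_s: 30.82
ee_pos: [392.2, 335.6, 163.8]
ee_rot: [-179.9, 0.2, 72.0]
force: [-0.5, 0.5, 0.9]
gripper_width: 59.9
gripper_force: 0.0
```

Call:
step_arm(plan=[0,0,0.6,0,0,-0.1172,0,0,0.6,0,0,-0.1172,0,0,0.6,0,0,-0.1172,0,0,0.6,0,0,-0.1172,0,0,0.6,0,0,-0.1172])

```text
time_s: 31.23
ee_pos: [392.2, 335.5, 133.9]
ee_rot: [-179.8, 0.1, 105.6]
force: [-0.1, 0.5, -0.3]
gripper_width: 60.2
gripper_force: 0.0
```

Call:
step_arm(plan=[0,0,0,0,0,0,0,0,0,0,0,0])

```text
time_s: 31.4
ee_pos: [392.4, 335.7, 134.6]
ee_rot: [-179.8, 0.1, 105.1]
force: [-0.8, 0.1, 0.8]
gripper_width: 59.9
gripper_force: 0.0
```

```bash
python3 -c "
from h import *
S=viewer.grab_frame('side');d=cv2.absdiff(S['img'],pickle.load(open('P2.pkl','rb'))[1]['img']).sum(2)
print('board front diff',d[298:335,230:300].mean(),sensors.state()['ee_pos'])
"
```

```text
board front diff 15.412741312741312 [392.7921069  336.04439756 135.1637404 ]
```

Call:
step_arm(plan=[0,0,2.5,0,0,0,0,0,2.0,0,0,0,0,0,1.2,0,0,0,0,0,0,0,0,0])

```text
time_s: 31.78
ee_pos: [391.7, 335.2, 76.7]
ee_rot: [-179.7, 0.1, 105.2]
force: [-0.2, -0.2, -0.4]
gripper_width: 59.8
gripper_force: 0.0
```

Call:
step_arm(plan=[0,0,0,0,0,0,0,0,0,0,0,0,0,0,0,0,0,0,0,0,0,0,0,0,0,0,0,0,0,0], hand=2.2)

```text
time_s: 32.2
ee_pos: [393.6, 336.7, 79.8]
ee_rot: [179.9, -0.0, 105.2]
force: [0.7, -0.6, 0.2]
gripper_width: 29.8
gripper_force: 0.0
```

Call:
step_arm(plan=[0,0,0,0,0,0,0,0,0,0,0,0,0,0,0,0,0,0,0,0,0,0,0,0,0,0,0,0,0,0])

```text
time_s: 32.62
ee_pos: [393.7, 336.7, 79.5]
ee_rot: [179.9, -0.0, 105.3]
force: [0.3, -0.1, 5.1]
gripper_width: 25.9
gripper_force: 5.0
```

Call:
step_arm(plan=[0,0,0,0,0,0,0,0,0,0,0,0,0,0,0,0,0,0,0,0,0,0,0,0,0,0,0,0,0,0], hand=6)

```text
time_s: 33.03
ee_pos: [393.0, 336.3, 78.7]
ee_rot: [-180.0, 0.0, 105.3]
force: [0.2, 0.3, -0.2]
gripper_width: 56.6
gripper_force: 0.0
```

Call:
step_arm(plan=[0,0,0,0,0,0.1205,0,0,0,0,0,0.1205,0,0,0,0,0,0.1205,0,0,0,0,0,0.1205,0,0,0,0,0,0.1205])

```text
time_s: 33.45
ee_pos: [393.1, 336.4, 78.8]
ee_rot: [-180.0, 0.0, 70.4]
force: [0.7, -0.8, 0.4]
gripper_width: 60.2
gripper_force: 0.0
```

Call:
step_arm(plan=[0,0,0,0,0,0.1205,0,0,0,0,0,0.1205,0,0,0,0,0,0.1205,0,0,0,0,0,0.1205,0,0,0,0,0,0.1205])

```text
time_s: 33.87
ee_pos: [393.1, 336.4, 78.8]
ee_rot: [180.0, 0.0, 35.9]
force: [0.0, 1.5, 0.0]
gripper_width: 59.9
gripper_force: 0.0
```

Call:
step_arm(plan=[0,0,0,0,0,0.1205,0,0,0,0,0,0.1205,0,0,0,0,0,0.1205,0,0,0,0,0,0,0,0,0,0,0,0])

```text
time_s: 34.28
ee_pos: [393.2, 336.4, 78.9]
ee_rot: [180.0, 0.0, 15.7]
force: [-0.6, 0.6, 0.4]
gripper_width: 59.7
gripper_force: 0.0
```

Call:
step_arm(plan=[0,0,0,0,0,0,0,0,0,0,0,0,0,0,0,0,0,0,0,0,0,0,0,0,0,0,0,0,0,0], hand=2.2, newtons=35)

```text
time_s: 34.7
ee_pos: [393.3, 336.4, 79.0]
ee_rot: [180.0, -0.0, 15.5]
force: [0.1, -1.1, 0.2]
gripper_width: 29.4
gripper_force: 0.0
```

Call:
step_arm(plan=[0,0,0,0,0,0,0,0,0,0,0,0,0,0,0,0,0,0,0,0,0,0,0,0,0,0,0,0,0,0])

```text
time_s: 35.12
ee_pos: [393.2, 336.5, 79.0]
ee_rot: [180.0, 0.0, 15.5]
force: [-0.2, 0.1, -1.6]
gripper_width: 25.9
gripper_force: 34.9
```

Call:
step_arm(plan=[0,0,-1.5,0,0,0,0,0,-3,0,0,0,0,0,-4,0,0,0,0,0,-4,0,0,0,0,0,-2.7,0,0,0])

```text
time_s: 35.53
ee_pos: [393.9, 336.8, 234.4]
ee_rot: [-179.9, -0.2, 15.5]
force: [0.1, 1.3, -2.5]
gripper_width: 26.1
gripper_force: 34.9
```

Call:
step_arm(plan=[1.014,3.695,0,0,0,0,1.014,3.695,0,0,0,0,1.014,3.695,0,0,0,0,1.014,3.695,0,0,0,0,1.014,3.695,0,0,0,0])

```text
time_s: 35.95
ee_pos: [491.7, 170.2, 230.8]
ee_rot: [180.0, 0.0, 15.5]
force: [0.8, -0.2, -2.3]
gripper_width: 25.9
gripper_force: 34.9
```

Call:
step_arm(plan=[1.014,3.695,0,0,0,0,1.014,3.695,0,0,0,0,1.014,3.695,0,0,0,0,1.014,3.695,0,0,0,0,1.014,3.695,0,0,0,0])

```text
time_s: 36.37
ee_pos: [590.0, 5.6, 230.6]
ee_rot: [-180.0, 0.1, 15.5]
force: [0.4, 0.8, -2.2]
gripper_width: 25.7
gripper_force: 34.9
```

Call:
step_arm(plan=[1.014,3.695,0,0,0,0,0,0,0,0,0,-0.10755,0,0,1,0,0,-0.10755,0,0,1,0,0,-0.10755,0,0,1,0,0,-0.10755])

```text
time_s: 36.78
ee_pos: [609.1, -26.0, 200.0]
ee_rot: [-180.0, 0.1, 40.4]
force: [0.2, -0.1, -1.7]
gripper_width: 25.6
gripper_force: 35.0
```

Call:
step_arm(plan=[0,0,1,0,0,-0.10755,0,0,1,0,0,-0.10755,0,0,1,0,0,-0.10755,0,0,1,0,0,-0.10755,0,0,1,0,0,0])

```text
time_s: 37.2
ee_pos: [608.9, -25.5, 150.0]
ee_rot: [-179.9, 0.0, 64.9]
force: [0.8, 0.6, -1.6]
gripper_width: 25.7
gripper_force: 35.0
```

Call:
step_arm(plan=[0,0,0,0,0,0,0,0,0,0,0,0,0,0,0,0,0,0])

```text
time_s: 37.45
ee_pos: [609.7, -25.4, 151.4]
ee_rot: [180.0, -0.0, 64.7]
force: [0.3, 0.1, -0.6]
gripper_width: 25.6
gripper_force: 35.0
```

Call:
step_arm(plan=[0,0,1.8,0,0,0,0,0,1.5,0,0,0,0,0,0.8,0,0,0,0,0,0,0,0,0,0,0,0,0,0,0])

```text
time_s: 37.87
ee_pos: [609.7, -25.4, 110.4]
ee_rot: [180.0, -0.0, 64.8]
force: [-0.3, -0.1, -1.6]
gripper_width: 26.1
gripper_force: 35.0
```

Call:
step_arm(plan=[0,0,0.2,0,0,0,0,0,0.2,0,0,0,0,0,0.2,0,0,0,0,0,0,0,0,0])

```text
time_s: 38.2
ee_pos: [609.3, -25.4, 104.1]
ee_rot: [180.0, 0.0, 64.8]
force: [-0.0, -0.2, -1.5]
gripper_width: 26.1
gripper_force: 35.0
```

Call:
step_arm(plan=[0,0,0.2,0,0,0,0,0,0.2,0,0,0,0,0,0,0,0,0])

```text
time_s: 38.45
ee_pos: [609.1, -25.4, 99.6]
ee_rot: [-180.0, 0.0, 64.8]
force: [0.1, 0.2, -2.2]
gripper_width: 25.5
gripper_force: 35.0
```

Call:
step_arm(plan=[0,0,0.3,0,0,0,0,0,0.3,0,0,0,0,0,0.2,0,0,0,0,0,0,0,0,0])

```text
time_s: 38.78
ee_pos: [609.0, -25.4, 91.3]
ee_rot: [-179.9, 0.0, 64.8]
force: [-1.2, -0.1, -2.1]
gripper_width: 25.8
gripper_force: 35.0
```

Call:
step_arm(plan=[0,0,0.2,0,0,0,0,0,0.1,0,0,0,0,0,0,0,0,0])

```text
time_s: 39.03
ee_pos: [609.5, -25.4, 89.0]
ee_rot: [180.0, 0.0, 64.8]
force: [0.2, -0.1, -2.7]
gripper_width: 25.5
gripper_force: 35.0
```

Call:
step_arm(plan=[0,0,0.05,0,0,0,0,0,0,0,0,0])

```text
time_s: 39.2
ee_pos: [609.5, -25.4, 88.9]
ee_rot: [180.0, -0.0, 64.8]
force: [-0.4, -0.2, 1.2]
gripper_width: 25.8
gripper_force: 35.0
```

Call:
step_arm(plan=[0,0,0.05,0,0,0.105,0,0,0,0,0,0.105,0,0,0,0,0,0.105,0,0,0.025,0,0,0.105,0,0,0.025,0,0,0.105], newtons=45)

```text
time_s: 39.62
ee_pos: [610.2, -25.6, 88.3]
ee_rot: [179.9, -0.1, 34.5]
force: [0.2, 0.1, 0.8]
gripper_width: 25.8
gripper_force: 45.0
```

Call:
step_arm(plan=[0,0,0.03,0,0,0.105,0,0,0.03,0,0,0.105,0,0,0.02,0,0,0.105,0,0,0,0,0,0.105,0,0,0,0,0,0.105])

```text
time_s: 40.03
ee_pos: [609.7, -25.5, 86.9]
ee_rot: [180.0, -0.0, 4.4]
force: [0.2, 0.0, -0.9]
gripper_width: 25.8
gripper_force: 45.0
```

Call:
step_arm(plan=[0,0,0,0,0,0,0,0,0,0,0,0,0,0,0,0,0,0])

```text
time_s: 40.28
ee_pos: [609.7, -25.5, 86.9]
ee_rot: [180.0, -0.0, 4.8]
force: [0.4, 0.3, -1.1]
gripper_width: 25.8
gripper_force: 45.0
```

Call:
step_arm(plan=[0,0,0,0,0,0,0,0,0,0,0,0,0,0,0,0,0,0], hand=5)

```text
time_s: 40.53
ee_pos: [609.4, -25.4, 86.8]
ee_rot: [180.0, -0.0, 4.7]
force: [0.1, 0.3, -0.8]
gripper_width: 43.1
gripper_force: 0.0
```

Call:
step_arm(plan=[0,0,-2,0,0,0,0,0,-4,0,0,0,0,0,-4,0,0,0,0,0,-4,0,0,0,0,0,0,0,0,0])

```text
time_s: 40.95
ee_pos: [613.6, -25.6, 236.0]
ee_rot: [179.9, -1.0, 4.7]
force: [0.4, -0.3, 1.0]
gripper_width: 50.1
gripper_force: 0.0
```

Call:
step_arm(plan=[-4,0,0,0,0,0,-4,0,0,0,0,0,-4,0,0,0,0,0,-4,0,0,0,0,0,-2,0,0,0,0,0], hand=9)

```text
time_s: 41.37
ee_pos: [425.1, -39.9, 226.3]
ee_rot: [-180.0, 0.2, 4.7]
force: [0.3, -0.7, 0.0]
gripper_width: 80.5
gripper_force: 0.0
```

Call:
step_arm(plan=[0,-3.5,0,0,0,0,0,-3.5,0,0,0,0,0,-3.5,0,0,0,0,0,-3.5,0,0,0,0,0,0,0,0,0,0])

```text
time_s: 41.78
ee_pos: [418.0, 104.2, 226.9]
ee_rot: [-179.8, -0.0, 5.0]
force: [1.2, -0.5, 0.4]
gripper_width: 89.8
gripper_force: 0.0
```

```bash
python3 -c "
from h import *
print(sensors.state()['ee_pos'],sensors.state()['ee_rot'])
S=viewer.grab_frame('side');T=viewer.grab_frame('top');pickle.dump((T,S),open('P3.pkl','wb'))
cv2.imwrite('pics/g4.png',np.hstack([cv2.resize(T['img'][140:250,285:475,::-1],(760,440),interpolation=2)]))
for n in('squeeze','carrier_hook','carrier_mid'):
  for p in(T,S): print(n,[(round(r['score'],2),np.round(r['location'],1)) for r in viewer.pinpoint(n,p)][:2])
"
```

```text
[418.01880827 104.1938975  226.87377629] [-1.79830534e+02 -4.66969707e-02  4.96539323e+00]
squeeze [(0.88, array([436.6, 179.8]))]
squeeze [(0.77, array([328. , 169.4]))]
carrier_hook [(0.88, array([434.8, 228.7])), (0.65, array([343.6, 169.1]))]
carrier_hook [(0.58, array([361.3, 173.5])), (0.22, array([362. , 185.3]))]
carrier_mid [(0.64, array([434. , 228.9]))]
carrier_mid [(0.74, array([359.1, 183.9]))]
```

View pics/g4.png

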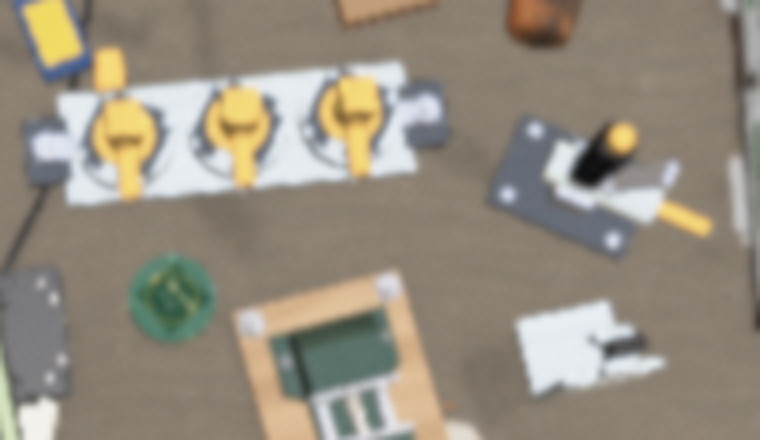

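```bash
python3 - <<'E'
from h import *
T,S=pickle.load(open('P3.pkl','rb'))
y=np.radians(4.75);ex=np.array([np.cos(y),np.sin(y)])
f=lambda uv:((uv-[285,140]+.5)*4-.5).round(1)
for c in([609.5,-25.4],[616.4,-109.2],[623.5,-193.]):
    c=np.array(c);print('head',f(proj(T,[*c,96])),'tip',f(proj(T,[*(c-50*ex),52])))
g=lambda x,y:((x+.5)/4-.5+285,(y+.5)/4-.5+140)
for n,q,z in(('b1',(525,117),8),('b2',(488,200),8),('b3',(625,258),8),('stub',(622,137),164),('noz',(710,230),40),('noz0',(655,205),40)):print(n,onz(T,g(*q),z).round(1))
for uv in((436.6,179.8),(435.2,181.5),(438,179)):print('sqT',onz(T,uv,120).round(1))
for uv in((328,169.4),(328,168)):print('sqS',onz(S,uv,120).round(1))
cv2.imwrite('pics/g5.png',np.hstack([cv2.resize(S['img'][130:210,255:405,::-1],None,fx=5,fy=5,interpolation=2)]))
h=lambda uv:((uv-[255,130]+.5)*5-.5).round(1)
for c in([609.5,-25.4],[616.4,-109.2],[623.5,-193.]): print('S head',h(proj(S,[*c,96])),'S tip',h(proj(S,[*(np.array(c)-50*ex),52])))
E
```

```text
head [123.7 115.9] tip [130.7 197.4]
head [241.7 104.2] tip [245.9 185.9]
head [359.3  92.3] tip [360.7 174.1]
b1 [ 624.9 -328.3    8. ]
b2 [ 561.6 -297.     8. ]
b3 [ 515.6 -396.3    8. ]
stub [ 571.1 -359.6  164. ]
noz [ 529.5 -451.2   40. ]
noz0 [ 548.9 -412.6   40. ]
sqT [ 564.8 -360.2  120. ]
sqT [ 560.1 -356.   120. ]
sqT [ 567.  -364.2  120. ]
sqS [ 559.8 -346.   120. ]
sqS [ 565.2 -359.6  120. ]
S head [ 99.3 383.2] S tip [174.4 459.7]
S head [149.4 333.2] S tip [221.  406.4]
S head [195.  287.5] S tip [263.4 357.6]
```

View pics/g5.png

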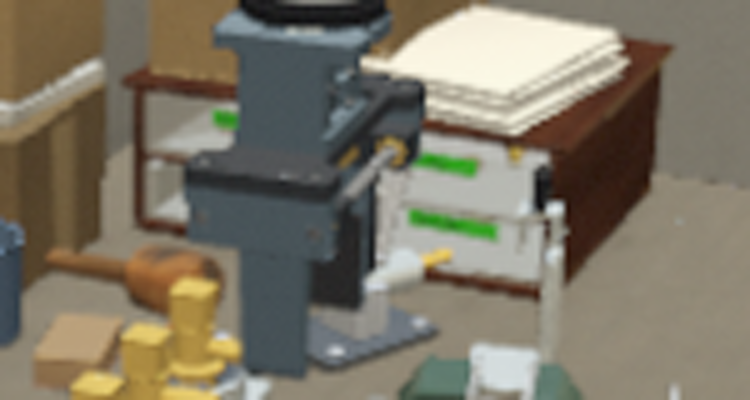

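Call:
step_arm(plan=[0,0,0,0,0,0.107,0,0,0,0,0,0.107,0,0,0,0,0,0.107,0,0,0,0,0,0.107,0,0,0,0,0,0.107], hand=9.1, newtons=10)

```text
time_s: 42.6
ee_pos: [418.8, 98.8, 226.7]
ee_rot: [180.0, -0.0, -26.4]
force: [-0.5, -0.1, -0.7]
gripper_width: 91.0
gripper_force: 0.0
```

Call:
step_arm(plan=[2.609,2.757,0,0,0,0,2.609,2.757,0,0,0,0,2.609,2.757,0,0,0,0,2.609,2.757,0,0,0,0,2.609,2.757,0,0,0,0])

```text
time_s: 43.02
ee_pos: [475.5, -84.1, 226.8]
ee_rot: [-180.0, -0.0, -26.1]
force: [0.9, 0.4, 0.2]
gripper_width: 91.0
gripper_force: 0.0
```

Call:
step_arm(plan=[2.609,2.757,0,0,0,0,2.609,2.757,0,0,0,0,2.609,2.757,0,0,0,0,2.609,2.757,0,0,0,0,2.609,2.757,0,0,0,0])

```text
time_s: 43.43
ee_pos: [531.9, -265.6, 226.6]
ee_rot: [180.0, 0.0, -26.1]
force: [-0.1, 0.1, 0.3]
gripper_width: 91.1
gripper_force: 0.0
```

Call:
step_arm(plan=[2.609,2.757,0,0,0,0,2.609,2.757,0,0,0,0,2.609,2.757,0,0,0,0,0,0,0,0,0,0,0,0,0,0,0,0])

```text
time_s: 43.85
ee_pos: [565.6, -373.8, 225.3]
ee_rot: [-180.0, 0.1, -26.2]
force: [-0.4, 0.7, -0.0]
gripper_width: 91.4
gripper_force: 0.0
```

Call:
step_arm(plan=[0,0,0,0,0,0,0,0,0,0,0,0])

```text
time_s: 44.02
ee_pos: [565.7, -370.5, 226.9]
ee_rot: [-180.0, 0.0, -26.0]
force: [-0.0, -0.3, 0.0]
gripper_width: 90.8
gripper_force: 0.0
```

```bash
python3 - <<'E'
from h import *
st=sensors.state();e=st['ee_pos'];print(e,st['ee_rot'])
S=viewer.grab_frame('side')
cv2.imwrite('pics/g6.png',cv2.resize(S['img'][110:230,290:410,::-1],None,fx=5,fy=5,interpolation=2))
h=lambda uv:((uv-[290,110]+.5)*5-.5).round(1)
c=np.array([569.7,-362.5]);ex=np.array([.434,.901])
print('tipmid',h(proj(S,e-[0,0,14])),'grip',[h(proj(S,[*(c+18*ex),z])) for z in(120,150)],'trig',h(proj(S,[*(c-38*ex),120])),'stubtop',h(proj(S,[*(c+4*ex),164])))
E
```

```text
[ 565.73394581 -370.5277632   226.89105036] [-1.79980161e+02  3.03827840e-02 -2.60061761e+01]
tipmid [201.4 164.3] grip [array([169.3, 295. ]), array([170.6, 255.6])] trig [226.  278.9] stubtop [185.7 233.2]
```

View pics/g6.png

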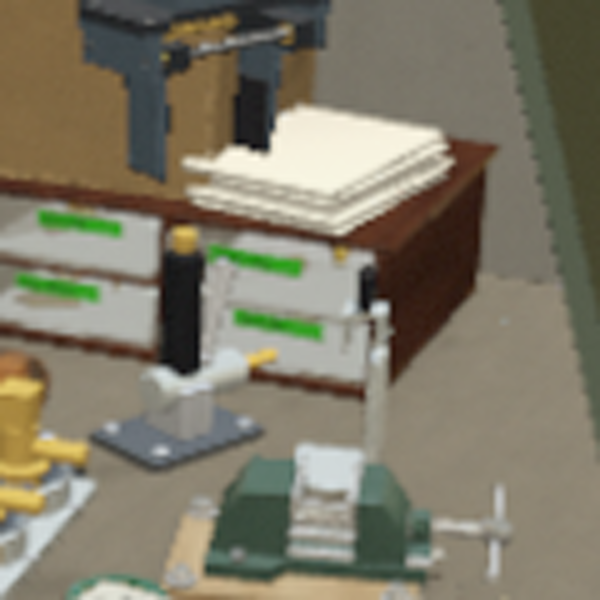

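Call:
step_arm(plan=[0,-0.6,0,0,0,0,0,0,2,0,0,0,0,0,2,0,0,0,0,0,1,0,0,0,0,0,0,0,0,0])

```text
time_s: 44.48
ee_pos: [567.8, -364.0, 174.3]
ee_rot: [-180.0, 0.3, -26.0]
force: [-0.9, 0.2, -0.9]
gripper_width: 91.1
gripper_force: 0.0
```

Call:
step_arm(plan=[0,0,1.2,0,0,0,0,0,1,0,0,0,0,0,1,0,0,0,0,0,0,0,0,0])

```text
time_s: 44.82
ee_pos: [568.0, -365.1, 142.8]
ee_rot: [-180.0, 0.2, -26.0]
force: [0.3, 0.0, 0.2]
gripper_width: 91.2
gripper_force: 0.0
```

Call:
step_arm(plan=[0,0,1,0,0,0,0,0,1,0,0,0,0,0,1,0,0,0,0,0,0,0,0,0,0,0,0,0,0,0])

```text
time_s: 45.23
ee_pos: [568.5, -365.6, 113.7]
ee_rot: [-180.0, 0.1, -26.0]
force: [0.5, -1.5, -0.0]
gripper_width: 91.0
gripper_force: 0.0
```

Call:
step_arm(plan=[0,0,0,0,0,0,0,0,0,0,0,0,0,0,0,0,0,0,0,0,0,0,0,0,0,0,0,0,0,0], hand=5.5, newtons=25)

```text
time_s: 45.65
ee_pos: [568.8, -367.9, 116.3]
ee_rot: [179.8, -0.2, -26.0]
force: [-3.3, -4.6, 3.9]
gripper_width: 60.7
gripper_force: 3.0
```

Call:
step_arm(plan=[0,0,0,0,0,0,0,0,0,0,0,0], hand=4.8)

```text
time_s: 45.82
ee_pos: [568.8, -368.3, 116.5]
ee_rot: [179.8, -0.2, -26.0]
force: [-3.6, -5.8, 4.3]
gripper_width: 48.9
gripper_force: 3.4
```

Call:
step_arm(plan=[0,0,0,0,0,0,0,0,0,0,0,0], hand=4.4)

```text
time_s: 45.98
ee_pos: [568.7, -368.5, 116.7]
ee_rot: [179.7, -0.2, -26.0]
force: [-3.2, -5.8, 4.9]
gripper_width: 43.8
gripper_force: 3.6
```

Call:
step_arm(plan=[0,-0.2,0,0,0,0,0,-0.2,0,0,0,0,0,0,0,0,0,0], hand=4.0)

```text
time_s: 46.23
ee_pos: [570.2, -365.6, 116.8]
ee_rot: [179.7, -0.2, -26.0]
force: [-5.0, -7.4, 5.6]
gripper_width: 39.8
gripper_force: 4.6
```

Call:
step_arm(plan=[0,-0.1,0,0,0,0,0,0,0,0,0,0], hand=3.0)

```text
time_s: 46.4
ee_pos: [570.1, -365.8, 116.8]
ee_rot: [179.6, -0.2, -26.0]
force: [-6.0, -11.1, 4.4]
gripper_width: 37.7
gripper_force: 25.0
```

Call:
step_arm(plan=[0,0,0,0,0,0,0,0,0,0,0,0,0,0,0,0,0,0])

```text
time_s: 46.65
ee_pos: [570.1, -365.8, 116.8]
ee_rot: [179.6, -0.2, -26.0]
force: [-5.5, -11.6, 6.2]
gripper_width: 37.8
gripper_force: 25.0
```

Call:
step_arm(plan=[0,-0.1,0,0,0,0,0,-0.1,0,0,0,0,0,0,0,0,0,0], newtons=45)

```text
time_s: 46.9
ee_pos: [570.3, -365.5, 116.8]
ee_rot: [179.4, -0.2, -26.0]
force: [-9.4, -15.9, 5.1]
gripper_width: 36.8
gripper_force: 45.0
```

Call:
step_arm(plan=[0,0,0,0,0,0,0,0,0,0,0,0,0,0,0,0,0,0,0,0,0,0,0,0,0,0,0,0,0,0])

```text
time_s: 47.32
ee_pos: [570.3, -365.5, 116.8]
ee_rot: [179.4, -0.2, -26.0]
force: [-8.0, -15.3, 4.8]
gripper_width: 36.7
gripper_force: 45.0
```

```bash
python3 - <<'E'
from h import *
st=sensors.state();print(st['ee_pos'],st['ee_rot'],st['force'],st['torque'],st['gripper_width'])
S=viewer.grab_frame('side')
cv2.imwrite('pics/g7.png',cv2.resize(S['img'][130:220,290:390,::-1],None,fx=6,fy=6,interpolation=2))
E
```

```text
[ 570.26006706 -365.47324673  116.78454603] [179.44890804  -0.22671844 -25.98372858] [ -7.96042579 -15.27826213   4.78355413] [-1.80012858  1.08722578  0.16538029] 36.714409847782164
```

View pics/g7.png

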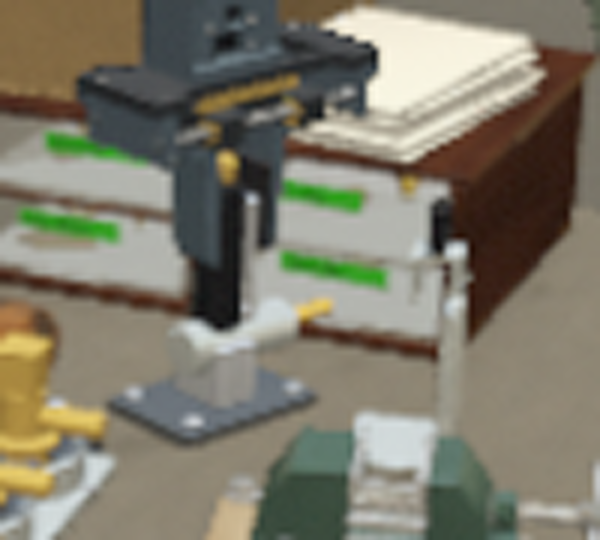

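Call:
step_arm(plan=[0,0,0,0,0,0,0,0,0,0,0,0,0,0,0,0,0,0,0,0,0,0,0,0,0,0,0,0,0,0], newtons=58)

```text
time_s: 47.78
ee_pos: [570.3, -365.3, 116.9]
ee_rot: [179.5, -0.2, -26.0]
force: [-8.3, -15.0, 4.8]
gripper_width: 36.6
gripper_force: 58.0
```

Call:
step_arm(plan=[0,0,0,0,0,0,0,0,0,0,0,0,0,0,0,0,0,0,0,0,0,0,0,0,0,0,0,0,0,0])

```text
time_s: 48.2
ee_pos: [570.3, -365.3, 116.8]
ee_rot: [179.5, -0.2, -26.0]
force: [-8.2, -14.2, 5.5]
gripper_width: 36.0
gripper_force: 58.0
```

Call:
step_arm(plan=[0,0,0,0,0,0,0,0,0,0,0,0,0,0,0,0,0,0,0,0,0,0,0,0,0,0,0,0,0,0])

```text
time_s: 48.62
ee_pos: [570.4, -365.3, 116.9]
ee_rot: [179.5, -0.2, -26.0]
force: [-7.6, -14.8, 5.1]
gripper_width: 36.6
gripper_force: 58.0
```

Call:
step_arm(plan=[0,0,0,0,0,0,0,0,0,0,0,0,0,0,0,0,0,0,0,0,0,0,0,0,0,0,0,0,0,0])

```text
time_s: 49.03
ee_pos: [570.4, -365.3, 116.8]
ee_rot: [179.5, -0.2, -26.0]
force: [-8.9, -14.8, 5.3]
gripper_width: 36.6
gripper_force: 58.0
```

Call:
step_arm(plan=[0,0,0,0,0,0,0,0.2,0,0,0,0,0,0.2,0,0,0,0,0,0,0,0,0,0,0,0,0,0,0,0], hand=9.1)

```text
time_s: 49.45
ee_pos: [570.2, -364.7, 114.9]
ee_rot: [179.9, -0.1, -26.0]
force: [-0.6, -3.9, -2.6]
gripper_width: 67.1
gripper_force: 2.0
```

Call:
step_arm(plan=[0,0,0,0,0,0,0,0,-1,0,0,0,0,0,-2,0,0,0,0,0,-3,0,0,0,0,0,-4,0,0,0])

```text
time_s: 49.87
ee_pos: [569.2, -361.1, 213.8]
ee_rot: [-179.8, 0.4, -26.0]
force: [1.0, -0.4, 0.6]
gripper_width: 90.8
gripper_force: 0.0
```

Call:
step_arm(plan=[0,0,-3,0,0,0,0,0,-3,0,0,0,0,0,0,0,0,0])

```text
time_s: 50.12
ee_pos: [572.8, -363.3, 283.8]
ee_rot: [-180.0, -0.8, -26.0]
force: [-0.3, -0.2, 0.8]
gripper_width: 91.2
gripper_force: 0.0
```

```bash
python3 - <<'E'
from h import *
st=sensors.state();print(st['ee_pos'],st['ee_rot'])
T,S=pickle.load(open('P3.pkl','rb'))
S2=viewer.grab_frame('side')
a=cv2.resize(T['img'][205:245,405:465,::-1],None,fx=6.6,fy=6.6,interpolation=2)
b=cv2.resize(S2['img'][150:190,325:385,::-1],None,fx=6.6,fy=6.6,interpolation=2)
d=cv2.resize(S2['img'][140:195,305:388,::-1],None,fx=6.6,fy=6.6,interpolation=2)[:, :396]
cv2.imwrite('pics/g8.png',np.vstack([np.hstack([a,b])]))
print(a.shape)
for uv in((434.8,228.7),(437.3,229.6),(437,228)):print('hookT',onz(T,uv,119).round(1))
for uv in((361.3,173.5),(363,173)):print('hookS',onz(S,uv,119).round(1))
print('mid',onz(T,(434,228.9),79).round(1),onz(S,(359.1,183.9),79).round(1),onz(S,(364,182),79).round(1))
E
```

```text
[ 572.84417902 -363.28558233  283.7751805 ] [-179.99288287   -0.80338416  -25.96681404]
(264, 396, 3)
hookT [ 428.7 -346.6  119. ]
hookT [ 426.1 -353.3  119. ]
hookT [ 430.5 -352.7  119. ]
hookS [ 439.7 -362.7  119. ]
hookS [ 435.9 -370.2  119. ]
mid [ 433.2 -354.    79. ] [ 445.  -361.3   79. ] [ 434.9 -386.7   79. ]
```

View pics/g8.png

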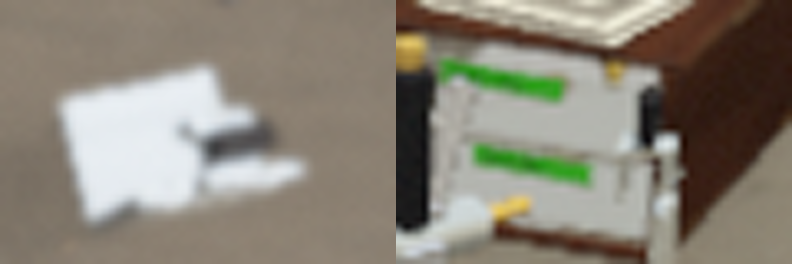

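```bash
python3 - <<'E'
from h import *
p=P0['top'];S=P0['side'];g=cv2.cvtColor(p['img'],cv2.COLOR_RGB2GRAY).astype(float)
g3=cv2.resize(g,None,fx=1,fy=1)
# rail ridge: per column centroid of brightness above surroundings
pts=[]
for u in list(range(170,218,2))+list(range(236,252,2)):
    v=np.arange(148,166); w=np.clip(g[148:166,u]-150,0,None)
    if w.sum()>60: pts.append((u,(v*w).sum()/w.sum()))
pts=np.array(pts);X=np.array([onz(p,q,170)[:2] for q in pts])
k=np.polyfit(X[:,1],X[:,0],1);r=X[:,0]-np.polyval(k,X[:,1]);print('rail x=',k,'res',r.std(),'yaw',-np.degrees(np.arctan(k[0])),len(X))
# band profile along rail axis
ys=np.arange(150,300,2.);prof=[]
for y in ys:
    uv=proj(p,[np.polyval(k,y),y,170]);prof.append(cv2.getRectSubPix(g.astype(np.float32),(1,1),(float(uv[0]),float(uv[1])))[0,0])
prof=np.array(prof);print(prof.round().tolist())
w=np.clip(120-prof,0,None);c=(w*ys).sum()/w.sum();print('mark',np.polyval(k,c),c,'len',(prof<(prof.min()+prof.max())/2).sum()*2)
gs=cv2.cvtColor(S['img'],cv2.COLOR_RGB2GRAY).astype(np.float32)
ps=np.array([cv2.getRectSubPix(gs,(1,1),tuple(map(float,proj(S,[np.polyval(k,y),y,170]))))[0,0] for y in ys]);print(ps.round().tolist())
# carrier foot
T,_=pickle.load(open('P3.pkl','rb'))
q=lambda x,y:((x+.5)/6.6-.5+405,(y+.5)/6.6-.5+205)
fl,fr,nl=[onz(T,q(*a),6)[:2] for a in((60,100),(213,68),(88,222))];print(fl,fr,nl)
d=fl-fr;e=fl-nl;print(np.linalg.norm(d),np.degrees(np.arctan2(-d[0],d[1])),np.linalg.norm(e),np.degrees(np.arctan2(e[1],e[0])))
print('tab',onz(T,q(240,138),152), 'S tab',onz(S,(363.5,167.4),146))
E
```

```text
rail x= [7.10435697e-02 6.12392605e+02] res 1.645207009486975 yaw -4.063669183397886 32
[224.0, 224.0, 224.0, 225.0, 223.0, 223.0, 223.0, 222.0, 221.0, 221.0, 220.0, 219.0, 218.0, 218.0, 218.0, 218.0, 218.0, 218.0, 219.0, 218.0, 219.0, 220.0, 215.0, 202.0, 166.0, 126.0, 91.0, 68.0, 64.0, 62.0, 61.0, 62.0, 64.0, 63.0, 62.0, 63.0, 64.0, 64.0, 67.0, 76.0, 111.0, 152.0, 189.0, 212.0, 218.0, 221.0, 222.0, 224.0, 225.0, 225.0, 226.0, 225.0, 225.0, 226.0, 226.0, 227.0, 226.0, 226.0, 225.0, 225.0, 225.0, 224.0, 223.0, 222.0, 222.0, 222.0, 222.0, 222.0, 222.0, 222.0, 222.0, 222.0, 223.0, 224.0, 226.0]
mark 627.6970189078164 215.42293063944354 len 32
[176.0, 180.0, 178.0, 175.0, 175.0, 178.0, 177.0, 175.0, 177.0, 178.0, 176.0, 175.0, 176.0, 178.0, 175.0, 175.0, 177.0, 178.0, 174.0, 173.0, 167.0, 148.0, 117.0, 73.0, 36.0, 38.0, 35.0, 33.0, 35.0, 36.0, 36.0, 35.0, 36.0, 35.0, 36.0, 38.0, 38.0, 39.0, 82.0, 131.0, 153.0, 167.0, 174.0, 172.0, 173.0, 176.0, 175.0, 173.0, 175.0, 175.0, 173.0, 172.0, 177.0, 173.0, 174.0, 175.0, 176.0, 173.0, 173.0, 175.0, 174.0, 173.0, 176.0, 173.0, 173.0, 174.0, 174.0, 171.0, 172.0, 173.0, 170.0, 170.0, 173.0, 171.0, 171.0]
[ 470.70002577 -313.30398464] [ 483.85452489 -382.7710564 ] [ 415.64083188 -322.60824784]
70.70159054663313 10.722742002936123 55.83980788715971 9.591600439093348
tab [ 432.87206471 -355.49368519  152.        ] S tab [ 430.71655874 -354.58006032  146.        ]
```

Call:
step_arm(plan=[-3.235,1.353,0,0,0,0,-3.235,1.353,0,0,0,0,-3.235,1.353,0,0,0,0,-3.235,1.353,0,0,0,0,0,0,0,0,0,-0.122], hand=5, newtons=20)

```text
time_s: 50.58
ee_pos: [424.2, -352.7, 274.3]
ee_rot: [-179.9, 0.4, -19.0]
force: [0.5, -0.2, -0.1]
gripper_width: 60.4
gripper_force: 0.0
```

Call:
step_arm(plan=[0,0,0,0,0,-0.1224,0,0,0,0,0,-0.1224,0,0,0,0,0,-0.1224,0,0,0,0,0,-0.1224,0,0,0,0,0,-0.1224])

```text
time_s: 51.0
ee_pos: [429.9, -353.8, 274.0]
ee_rot: [-179.8, 0.0, 16.4]
force: [0.1, -0.4, -0.1]
gripper_width: 50.2
gripper_force: 0.0
```

Call:
step_arm(plan=[0,0,0,0,0,-0.1224,0,0,0,0,0,-0.1224,0,0,0,0,0,-0.1224,0,0,0,0,0,-0.1224,0,0,0,0,0,-0.1224])

```text
time_s: 51.42
ee_pos: [430.0, -353.7, 273.9]
ee_rot: [-179.8, -0.1, 51.5]
force: [-0.3, -0.9, 0.3]
gripper_width: 50.4
gripper_force: 0.0
```

Call:
step_arm(plan=[0,0,0,0,0,-0.1224,0,0,0,0,0,-0.1224,0,0,0,0,0,-0.1224,0,0,0,0,0,-0.1224,0,0,0,0,0,-0.1224])

```text
time_s: 51.83
ee_pos: [430.0, -353.7, 273.9]
ee_rot: [-179.9, -0.2, 86.5]
force: [0.9, 0.3, -0.1]
gripper_width: 50.2
gripper_force: 0.0
```

Call:
step_arm(plan=[0,0,0,0,0,-0.1224,0,0,0,0,0,-0.1224,0,0,2,0,0,0,0,0,2,0,0,0,0,0,0,0,0,0])

```text
time_s: 52.25
ee_pos: [428.3, -352.4, 230.4]
ee_rot: [-179.7, -0.5, 100.2]
force: [-0.5, 0.9, -0.5]
gripper_width: 49.6
gripper_force: 0.0
```

Call:
step_arm(plan=[0,0,0,0,0,0,0,0,0,0,0,0])

```text
time_s: 52.42
ee_pos: [430.5, -354.9, 235.4]
ee_rot: [180.0, -0.0, 100.2]
force: [0.9, 0.4, -0.3]
gripper_width: 50.3
gripper_force: 0.0
```

```bash
python3 -c "
from h import *
st=sensors.state();print(st['ee_pos'],st['ee_rot'],st['qpos'])"
```

```text
[ 430.54569456 -354.86079838  235.35171068] [ 1.79966769e+02 -4.95780617e-03  1.00210549e+02] [-4.06934610e+01  1.65012857e+01  9.11874256e+01  3.03549515e-02
  7.22941823e+01 -5.09132356e+01]
```

Call:
step_arm(plan=[-0.1,0.13,2.5,0,0,0,0,0,2.5,0,0,0,0,0,2,0,0,0,0,0,1.2,0,0,0,0,0,0,0,0,0])

```text
time_s: 52.83
ee_pos: [430.9, -355.0, 151.2]
ee_rot: [-179.9, -0.2, 100.2]
force: [-0.7, -0.2, -0.1]
gripper_width: 50.1
gripper_force: 0.0
```

Call:
step_arm(plan=[0,0,0.6,0,0,0,0,0,0,0,0,0,0,0,0,0,0,0])

```text
time_s: 53.08
ee_pos: [432.2, -356.3, 147.9]
ee_rot: [179.9, 0.1, 100.2]
force: [0.4, 0.2, 0.9]
gripper_width: 49.8
gripper_force: 0.0
```

Call:
step_arm(plan=[0,0,0,0,0,0,0,0,0,0,0,0,0,0,0,0,0,0,0,0,0,0,0,0,0,0,0,0,0,0], hand=0.6)

```text
time_s: 53.5
ee_pos: [431.7, -355.9, 146.9]
ee_rot: [180.0, 0.0, 100.2]
force: [0.6, 0.3, 0.6]
gripper_width: 19.5
gripper_force: 0.0
```

Call:
step_arm(plan=[0,0,0,0,0,0,0,0,0,0,0,0,0,0,0,0,0,0])

```text
time_s: 53.75
ee_pos: [431.7, -355.9, 146.8]
ee_rot: [180.0, 0.0, 100.2]
force: [0.4, 0.3, -0.2]
gripper_width: 12.1
gripper_force: 20.0
```

Call:
step_arm(plan=[0,0,-1,0,0,0,0,0,-2,0,0,0,0,0,-3,0,0,0,0,0,-3,0,0,0,0,0,-3,0,0,0], newtons=40)

```text
time_s: 54.17
ee_pos: [431.3, -355.5, 268.4]
ee_rot: [-180.0, -0.0, 100.2]
force: [1.0, -0.8, -1.1]
gripper_width: 11.9
gripper_force: 40.0
```

Call:
step_arm(plan=[0,0,-2.3,0,0,0,0,0,-1,0,0,0,0,0,0,0,0,0])

```text
time_s: 54.42
ee_pos: [432.4, -356.5, 302.6]
ee_rot: [179.8, 0.3, 100.2]
force: [-0.2, -0.2, -1.9]
gripper_width: 11.7
gripper_force: 40.0
```

Call:
step_arm(plan=[3.295,1.168,0,0,0,0,3.295,1.168,0,0,0,0,3.295,1.168,0,0,0,0,3.295,1.168,0,0,0,0,3.295,1.168,0,0,0,0])

```text
time_s: 54.83
ee_pos: [458.9, -181.5, 297.6]
ee_rot: [-179.8, -0.1, 100.2]
force: [1.0, 1.3, -2.2]
gripper_width: 11.9
gripper_force: 40.0
```

Call:
step_arm(plan=[3.295,1.168,0,0,0,0,3.295,1.168,0,0,0,0,3.295,1.168,0,0,0,0,3.295,1.168,0,0,0,0,3.295,1.168,0,0,0,0])

```text
time_s: 55.25
ee_pos: [487.2, -9.1, 297.7]
ee_rot: [-179.8, -0.0, 100.2]
force: [0.7, 0.3, -1.8]
gripper_width: 11.8
gripper_force: 40.0
```

Call:
step_arm(plan=[3.295,1.168,0,0,0,0,3.295,1.168,0,0,0,0,3.295,1.168,0,0,0,0,3.295,1.168,0,0,0,0,3.295,1.168,0,0,0,0])

```text
time_s: 55.67
ee_pos: [515.6, 163.1, 297.5]
ee_rot: [-179.8, 0.0, 100.2]
force: [0.2, 0.0, -1.6]
gripper_width: 11.9
gripper_force: 40.0
```

Call:
step_arm(plan=[3.295,1.168,0,0,0,0,3.295,1.168,0,0,0,0,3.295,1.168,0,0,0,0,3.295,1.168,0,0,0,0,3.295,1.168,0,0,0,0])

```text
time_s: 56.08
ee_pos: [544.1, 335.4, 297.1]
ee_rot: [-179.8, 0.1, 100.2]
force: [0.5, 0.2, -2.7]
gripper_width: 11.8
gripper_force: 40.0
```

Call:
step_arm(plan=[0,0,0,0,0,0.082,0,0,0,0,0,0.082,0,0,0,0,0,0.082,0,0,0,0,0,0,0,0,0,0,0,0])

```text
time_s: 56.5
ee_pos: [544.3, 333.8, 297.7]
ee_rot: [-179.8, 0.1, 86.2]
force: [-0.5, 0.2, -1.7]
gripper_width: 11.9
gripper_force: 40.0
```

```bash
python3 -c "
from h import *
st=sensors.state();print(st['ee_pos'],st['ee_rot'],st['force'],st['gripper_width'])
T=viewer.grab_frame('top');S=viewer.grab_frame('side');pickle.dump((T,S),open('P4.pkl','wb'))
e=st['ee_pos']
for n in('carrier_hook','carrier_mid'):
  for p in (T,S): print(n,[(round(r['score'],2),np.round(r['location'],1)) for r in viewer.pinpoint(n,p)][:2],'pred',proj(p,e-[0,0,28 if 'hook' in n else 68]).round(1))
"
```

```text
[544.31785511 333.84865692 297.71534181] [-1.79830959e+02  1.20561521e-01  8.62284674e+01] [-0.50829389  0.19510662 -1.67620332] 11.859652444091914
carrier_hook [(0.67, array([169.5, 181.1]))] pred [169.6 179.6]
carrier_hook [(0.78, array([226.3, 197.1]))] pred [226.8 200.9]
carrier_mid [(0.89, array([174.3, 184.7]))] pred [174.1 183.2]
carrier_mid [(0.9, array([228.3, 215.7]))] pred [227.7 216.5]
```

Call:
step_arm(plan=[0,0,2,0,0,0,0,0,2.5,0,0,0,0,0,1.5,0,0,0,0,0,0,0,0,0,0,0,0,0,0,0])

```text
time_s: 57.22
ee_pos: [544.7, 333.9, 239.4]
ee_rot: [-179.9, 0.0, 86.1]
force: [0.1, 0.6, -1.8]
gripper_width: 11.9
gripper_force: 40.0
```

Call:
step_arm(plan=[0,2.5,0,0,0,0,0,2.5,0,0,0,0,0,1.5,0,0,0,0,0,0,0,0,0,0,0,0,0,0,0,0])

```text
time_s: 57.63
ee_pos: [610.5, 329.8, 240.9]
ee_rot: [179.9, -0.1, 86.1]
force: [-0.6, -0.2, -1.5]
gripper_width: 11.5
gripper_force: 40.0
```

Call:
step_arm(plan=[0,1.5,0,0,0,0,0,1.0,0,0,0,0,0,0,0,0,0,0,0,0,0,0,0,0])

```text
time_s: 57.97
ee_pos: [633.9, 328.2, 240.4]
ee_rot: [-180.0, -0.0, 86.1]
force: [-0.3, -0.1, -1.0]
gripper_width: 12.0
gripper_force: 40.0
```

Call:
step_arm(plan=[0,0.05,1.0,0,0,0,0,0,0.5,0,0,0,0,0,0.4,0,0,0,0,0,0,0,0,0])

```text
time_s: 58.3
ee_pos: [634.0, 327.8, 219.0]
ee_rot: [-179.8, 0.1, 86.1]
force: [-0.9, -0.2, -1.3]
gripper_width: 11.8
gripper_force: 40.0
```

Call:
step_arm(plan=[0,0,0.4,0,0,0,0,0,0.4,0,0,0,0,0,0,0,0,0])

```text
time_s: 58.55
ee_pos: [634.7, 327.8, 211.7]
ee_rot: [-179.9, 0.1, 86.1]
force: [0.3, 0.2, -1.8]
gripper_width: 11.7
gripper_force: 40.0
```

Call:
step_arm(plan=[0,0,0.4,0,0,0,0,0,0.4,0,0,0,0,0,0,0,0,0])

```text
time_s: 58.8
ee_pos: [634.8, 327.7, 203.6]
ee_rot: [-179.9, 0.1, 86.1]
force: [0.0, -1.1, -2.3]
gripper_width: 11.9
gripper_force: 40.0
```

Call:
step_arm(plan=[0,0,0.2,0,0,0,0,0,0.2,0,0,0,0,0,0,0,0,0])

```text
time_s: 59.05
ee_pos: [635.0, 327.9, 200.3]
ee_rot: [-180.0, 0.0, 86.1]
force: [0.7, 0.5, -2.1]
gripper_width: 11.4
gripper_force: 40.0
```

Call:
step_arm(plan=[0,0,0.1,0,0,0,0,0,0,0,0,0])

```text
time_s: 59.22
ee_pos: [635.2, 328.0, 199.6]
ee_rot: [180.0, 0.0, 86.1]
force: [-0.1, -0.3, -1.5]
gripper_width: 11.4
gripper_force: 40.0
```

Call:
step_arm(plan=[0,0,0.1,0,0,0,0,0,0,0,0,0])

```text
time_s: 59.38
ee_pos: [635.1, 328.0, 198.6]
ee_rot: [180.0, 0.0, 86.1]
force: [0.0, -0.2, -1.3]
gripper_width: 11.8
gripper_force: 40.0
```

Call:
step_arm(plan=[0,0,0.1,0,0,0,0,0,0,0,0,0])

```text
time_s: 59.55
ee_pos: [635.2, 328.0, 197.8]
ee_rot: [180.0, -0.0, 86.1]
force: [0.0, -0.0, -2.9]
gripper_width: 11.9
gripper_force: 40.0
```

Call:
step_arm(plan=[0,0,0.05,0,0,0,0,0,0,0,0,0])

```text
time_s: 59.72
ee_pos: [635.3, 328.0, 197.8]
ee_rot: [180.0, -0.0, 86.1]
force: [0.1, -0.5, 0.0]
gripper_width: 11.4
gripper_force: 40.0
```

Call:
step_arm(plan=[-0.5,0,0,0,0,0,-1,0,0,0,0,0,-1,0,0,0,0,0,-1,0,0,0,0,0,-1,0,0,0,0,0])

```text
time_s: 60.13
ee_pos: [632.2, 281.9, 197.7]
ee_rot: [180.0, -0.0, 86.1]
force: [0.3, 2.1, 3.3]
gripper_width: 11.9
gripper_force: 40.0
```

Call:
step_arm(plan=[-1,0,0,0,0,0,-1,0,0,0,0,0,-1,0,0,0,0,0,-1,0,0,0,0,0,-1,0,0,0,0,0])

```text
time_s: 60.55
ee_pos: [628.8, 232.5, 197.7]
ee_rot: [180.0, -0.0, 86.1]
force: [0.5, 2.0, 4.5]
gripper_width: 11.7
gripper_force: 40.0
```

Call:
step_arm(plan=[-1,0,0,0,0,0,-0.5,0,0,0,0,0,0,0,0,0,0,0,0,0,0,0,0,0])

```text
time_s: 60.88
ee_pos: [627.7, 216.1, 197.7]
ee_rot: [180.0, 0.2, 86.1]
force: [-0.8, -1.5, 7.0]
gripper_width: 12.2
gripper_force: 40.0
```

```bash
python3 -c "
from h import *
st=sensors.state();e=st['ee_pos'];print(e,st['ee_rot'],st['force'],st['gripper_width'])
T=viewer.grab_frame('top');S=viewer.grab_frame('side');pickle.dump((T,S),open('P5.pkl','wb'))
for n in('carrier_hook','mark'):
  for p in (T,S): print(n,[(round(r['score'],2),np.round(r['location'],1)) for r in viewer.pinpoint(n,p)][:2],'pred',proj(p,e-[0,0,28]).round(1))
"
```

```text
[627.73528627 216.05583605 197.65336012] [1.79980524e+02 1.78846250e-01 8.60785872e+01] [-0.76473626 -1.52582389  6.97249617] 12.242096620181773
carrier_hook [] pred [225.5 156.9]
carrier_hook [(0.98, array([227. , 212.1]))] pred [225.9 213.7]
mark [] pred [225.5 156.9]
mark [] pred [225.9 213.7]
```

Call:
step_arm(plan=[-0.1,0,-0.05,0,0,0,0,0,0,0,0,0,0,0,0,0,0,0])

```text
time_s: 61.43
ee_pos: [627.7, 216.0, 197.7]
ee_rot: [180.0, 0.1, 86.1]
force: [0.4, -1.9, 5.1]
gripper_width: 11.8
gripper_force: 40.0
```

Call:
step_arm(plan=[0,0,0,0,0,0,0,0,0,0,0,0,0,0,0,0,0,0,0,0,0,0,0,0,0,0,0,0,0,0], hand=4)

```text
time_s: 61.85
ee_pos: [627.3, 217.2, 197.1]
ee_rot: [-179.9, 0.0, 86.1]
force: [-0.2, -0.6, 0.2]
gripper_width: 39.2
gripper_force: 0.0
```

Call:
step_arm(plan=[0,0,-1,0,0,0,0,0,-2,0,0,0,0,0,-3,0,0,0,0,0,-3,0,0,0,0,0,-3,0,0,0])

```text
time_s: 62.27
ee_pos: [627.4, 217.2, 319.8]
ee_rot: [180.0, -0.0, 86.1]
force: [0.6, 0.2, -0.2]
gripper_width: 40.6
gripper_force: 0.0
```

Call:
step_arm(plan=[-4,-1.1,0,0,0,0,-4,-1.1,0,0,0,0,-4,-1.1,0,0,0,0,-4,-1.1,0,0,0,0,-4,-1.1,0,0,0,0])

```text
time_s: 62.68
ee_pos: [558.2, 20.0, 318.7]
ee_rot: [179.9, 0.0, 86.1]
force: [1.1, -1.5, 1.0]
gripper_width: 40.5
gripper_force: 0.0
```

Call:
step_arm(plan=[-4,-1.1,0,0,0,0,-4,-1.1,0,0,0,0,-4,-1.1,0,0,0,0,0,0,0,0,0,0,0,0,0,0,0,0])

```text
time_s: 63.1
ee_pos: [517.5, -97.7, 318.8]
ee_rot: [179.9, -0.0, 85.9]
force: [-0.6, 0.5, 1.1]
gripper_width: 39.9
gripper_force: 0.0
```

```bash
python3 - <<'E'
from h import *
st=sensors.state();print(st['ee_pos'])
T=viewer.grab_frame('top');S=viewer.grab_frame('side');pickle.dump((T,S),open('P6.pkl','wb'))
a=cv2.resize(T['img'][135:185,200:250,::-1],None,fx=8,fy=8,interpolation=2);b=cv2.resize(S['img'][185:235,200:250,::-1],None,fx=8,fy=8,interpolation=2)
c=cv2.resize(T['img'][140:190,285:385,::-1],None,fx=4,fy=4,interpolation=2);d=cv2.resize(S['img'][180:230,255:355,::-1],None,fx=4,fy=4,interpolation=2)
cv2.imwrite('pics/last.png',np.vstack([np.hstack([a,b]),np.hstack([c,d])]))
for y in(197.5,214.5,231.5): print(y,((proj(T,[612.4+.071*y,y,170])-[200,135])*8).round(),((proj(S,[612.4+.071*y,y,170])-[200,185])*8+[400,0]).round())
for n in('carrier_hook','carrier_mid'):
  for p,z in((T,0),(S,0)):
    for r in viewer.pinpoint(n,p)[:1]: print(n,round(r['score'],2),onz(p,r['location'],170 if 'hook' in n else 130).round(1))
E
```

```text
[517.53014547 -97.7404778  318.7817631 ]
197.5 [259. 178.] [641. 208.]
214.5 [208. 175.] [610. 227.]
231.5 [157. 172.] [579. 246.]
carrier_hook 0.7 [453.3 199.6 170. ]
carrier_mid 0.71 [626.4 217.4 130. ]
carrier_mid 0.6 [629.8 221.5 130. ]
```

View pics/last.png

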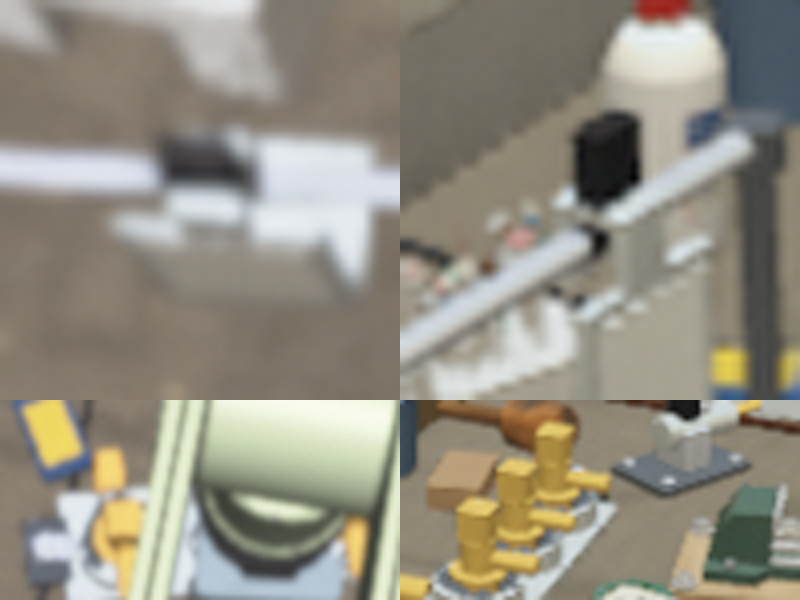

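```bash
python3 - <<'E'
from h import *
T,S=pickle.load(open('P6.pkl','rb'))
ys=np.arange(190,246,2.)
def prof(p,dx,z):
    g=cv2.cvtColor(p['img'],cv2.COLOR_RGB2GRAY).astype(np.float32)
    return [int(cv2.getRectSubPix(g,(1,1),tuple(map(float,proj(p,[612.4+.071*y+dx,y,z]))))[0,0]) for y in ys]
print(ys.astype(int).tolist())
for n,p,q in(('T',T,P0['top']),('S',S,P0['side'])):
    print(n,'P0',prof(q,0,170));
    for dx,z in((0,170),(0,174),(-12,170),(-12,160)): print(n,dx,z,prof(p,dx,z))
E
```

```text
[190, 192, 194, 196, 198, 200, 202, 204, 206, 208, 210, 212, 214, 216, 218, 220, 222, 224, 226, 228, 230, 232, 234, 236, 238, 240, 242, 244]
T P0 [219, 219, 215, 201, 166, 126, 91, 68, 64, 62, 61, 62, 63, 63, 62, 62, 64, 64, 67, 76, 111, 151, 188, 212, 217, 220, 222, 223]
T 0 170 [223, 223, 218, 205, 169, 130, 98, 78, 73, 70, 73, 77, 80, 80, 79, 77, 76, 75, 75, 77, 103, 139, 176, 204, 214, 219, 222, 223]
T 0 174 [225, 224, 215, 195, 159, 118, 90, 74, 65, 63, 64, 68, 70, 68, 67, 65, 62, 61, 63, 76, 107, 150, 184, 207, 219, 221, 223, 223]
T -12 170 [233, 232, 232, 230, 225, 211, 196, 186, 202, 212, 217, 215, 213, 213, 213, 213, 214, 212, 207, 198, 179, 164, 154, 152, 154, 154, 151, 147]
T -12 160 [233, 233, 233, 232, 230, 224, 204, 184, 171, 179, 186, 189, 186, 183, 182, 181, 180, 183, 189, 195, 200, 195, 189, 184, 184, 185, 183, 179]
S P0 [167, 147, 116, 73, 35, 38, 34, 33, 34, 36, 36, 34, 36, 34, 35, 37, 38, 39, 81, 130, 153, 167, 174, 172, 173, 175, 174, 173]
S 0 170 [178, 177, 171, 172, 180, 178, 175, 177, 184, 178, 165, 148, 142, 127, 87, 40, 40, 40, 84, 136, 159, 173, 180, 178, 179, 182, 181, 179]
S 0 174 [210, 212, 213, 211, 211, 213, 215, 211, 212, 217, 216, 210, 199, 180, 155, 131, 105, 77, 79, 107, 144, 177, 196, 206, 206, 206, 207, 207]
S -12 170 [153, 160, 162, 164, 165, 163, 158, 150, 142, 138, 135, 135, 135, 135, 136, 138, 142, 147, 149, 151, 144, 137, 131, 125, 121, 122, 124, 120]
S -12 160 [181, 186, 190, 191, 192, 186, 177, 161, 142, 132, 132, 132, 133, 134, 134, 134, 139, 144, 147, 152, 154, 157, 165, 168, 166, 166, 170, 165]
```

```bash
python3 -c "
from h import *
print(env.job_done())"
```

```text
the job is handed in; nothing more can be done
None
```

I handed the job in at about 63 s: all three spouts are locked in the ports facing front, the trigger was squeezed right in for over 2 s and let go, and the carrier hangs on the rail about 1.5 mm off the centre of the dark band; the hand-in call returned no verdict.

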